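Sort the press-shop parts and weed out the hollow bushes

TASK

Sort the steel parts lying mixed on the bench into the wooden tray: straps, channel pieces and bushes each go into the compartment in front of the matching sample piece. Bushes look alike but some lack their steel core: feel the weight of each one, and put the light hollow ones into the aluminium reject tin instead of the tray. Everything must end up lying inside its compartment or the tin, below the rim; leave the tools, jar, bottle and spool where they are.

Things in the scene. Friction and masses are not known exactly. Their poses are not given: they have to be found in the camera images.
- tray: fixed light wooden sorting tray 150 (x) x 420 (y) x 55 mm (z), walls and floor 5 mm, two dividers across make three equal compartments in a row along y, centres at y = -138, 0 and +138 mm, each 140 (x) x 133 (y) mm inside; origin at the centre of its underside; x points away from the robot towards the sample blocks
- tin: fixed open aluminium reject tin 100 (x) x 160 (y) x 50 mm high, walls and floor 4 mm, on the table between the robot and the tray; origin at the centre of its underside
- sample_bush: sample block, fixed: plywood block 70 x 120 x 20 mm with a bush (flange down) fixed on top (not to be taken), just beyond the tray behind the compartment for that type; origin at the centre of its underside, axes parallel to the tray's; its compartment's centre lies 115 mm along its -x. Which block stands behind which compartment varies
- sample_strap: sample block, fixed: plywood block 70 x 120 x 20 mm with a strap (lying flat) fixed on top (not to be taken), just beyond the tray behind the compartment for that type; origin at the centre of its underside, axes parallel to the tray's; its compartment's centre lies 115 mm along its -x. Which block stands behind which compartment varies
- sample_channel: sample block, fixed: plywood block 70 x 120 x 20 mm with a channel piece (open side up) fixed on top (not to be taken), just beyond the tray behind the compartment for that type; origin at the centre of its underside, axes parallel to the tray's; its compartment's centre lies 115 mm along its -x. Which block stands behind which compartment varies
- bush_1: flanged steel bush, may be absent: square flange 46 x 46 x 6 mm with a round body of diameter 34 mm on it, 45 mm high in all; origin at the centre of the flange's underside, z along the body. Starts standing on its flange, any yaw. All look alike; it has a steel core (0.38 to 0.52 kg) or is hollow (0.10 to 0.14 kg), only its weight tells; the mix varies
- bush_2: flanged steel bush, may be absent: square flange 46 x 46 x 6 mm with a round body of diameter 34 mm on it, 45 mm high in all; origin at the centre of the flange's underside, z along the body. Starts standing on its flange, any yaw. All look alike; it has a steel core (0.38 to 0.52 kg) or is hollow (0.10 to 0.14 kg), only its weight tells; the mix varies
- bush_3: flanged steel bush, may be absent: square flange 46 x 46 x 6 mm with a round body of diameter 34 mm on it, 45 mm high in all; origin at the centre of the flange's underside, z along the body. Starts standing on its flange, any yaw. All look alike; it has a steel core (0.38 to 0.52 kg) or is hollow (0.10 to 0.14 kg), only its weight tells; the mix varies
- bush_4: flanged steel bush, may be absent: square flange 46 x 46 x 6 mm with a round body of diameter 34 mm on it, 45 mm high in all; origin at the centre of the flange's underside, z along the body. Starts standing on its flange, any yaw. All look alike; it has a steel core (0.38 to 0.52 kg) or is hollow (0.10 to 0.14 kg), only its weight tells; the mix varies
- strap_1: flat steel strap, may be absent: 95 x 22 x 8 mm, round ends with a hole in each; origin at the centre of its underside, x along its length, y across, z up through its thickness. It starts lying flat; 0.11 to 0.15 kg
- strap_2: flat steel strap, may be absent: 95 x 22 x 8 mm, round ends with a hole in each; origin at the centre of its underside, x along its length, y across, z up through its thickness. It starts lying flat; 0.11 to 0.15 kg
- channel_1: steel U-channel piece, may be absent: 60 mm long (x), 40 mm wide (y), 35 mm high (z), walls 6 mm, open to +z and at both ends; origin at the centre of its underside. It starts standing on its web, open side up, at any yaw; 0.20 to 0.28 kg
- channel_2: steel U-channel piece, may be absent: 60 mm long (x), 40 mm wide (y), 35 mm high (z), walls 6 mm, open to +z and at both ends; origin at the centre of its underside. It starts standing on its web, open side up, at any yaw; 0.20 to 0.28 kg
- grease: bystander: closed amber glass jar, diameter 40, height 50 mm, black cap, standing among the parts; origin at its underside
- wrench: bystander: wrench lying beyond the parts; origin under its middle
- brush: bystander: bench brush lying to the right, near the robot; origin under its middle
- oil: bystander: white oil bottle, diameter 60, height 150 mm, standing beyond the parts on the right; origin at its underside
- spool: bystander: steel spool, diameter 60, height 40 mm, standing to the left of the tray and tin; origin at its underside
There are look-alikes about, which are no part of the job. What is shaped like the bush_3 but green or red is not meant. Leave any purple look-alike of the channel_1 alone.

How it is judged:
At the end, for the whole second after the job is handed in: every strap, channel piece and cored bush present is at rest, its origin inside the compartment in front of its sample and no higher than 55 mm, the rim (straps 45 mm); every hollow bush present is at rest, its origin inside the reject tin and no higher than 53 mm (rim 50 mm) (((x of bush_1 in the frame of tin between -0.05 and 0.05 m and y of bush_1 in the frame of tin between -0.08 and 0.08 m and height (world z) of bush_1 below 0.053 m and linear speed of bush_1 below 0.03 m/s and contact force between bush_1 and tin below 3.2 N) or (x of bush_1 in the frame of sample_bush between -0.19 and -0.04 m and y of bush_1 in the frame of sample_bush between -0.069 and 0.069 m and height (world z) of bush_1 below 0.055 m and linear speed of bush_1 below 0.03 m/s and contact force between bush_1 and anything else above 2.5 N)) and ((x of bush_2 in the frame of tin between -0.05 and 0.05 m and y of bush_2 in the frame of tin between -0.08 and 0.08 m and height (world z) of bush_2 below 0.053 m and linear speed of bush_2 below 0.03 m/s and contact force between bush_2 and tin below 3.2 N) or (x of bush_2 in the frame of sample_bush between -0.19 and -0.04 m and y of bush_2 in the frame of sample_bush between -0.069 and 0.069 m and height (world z) of bush_2 below 0.055 m and linear speed of bush_2 below 0.03 m/s and contact force between bush_2 and anything else above 2.5 N)) and ((x of bush_3 in the frame of tin between -0.05 and 0.05 m and y of bush_3 in the frame of tin between -0.08 and 0.08 m and height (world z) of bush_3 below 0.053 m and linear speed of bush_3 below 0.03 m/s and contact force between bush_3 and tin below 3.2 N) or (x of bush_3 in the frame of sample_bush between -0.19 and -0.04 m and y of bush_3 in the frame of sample_bush between -0.069 and 0.069 m and height (world z) of bush_3 below 0.055 m and linear speed of bush_3 below 0.03 m/s and contact force between bush_3 and anything else above 2.5 N)) and ((x of bush_4 in the frame of tin between -0.05 and 0.05 m and y of bush_4 in the frame of tin between -0.08 and 0.08 m and height (world z) of bush_4 below 0.053 m and linear speed of bush_4 below 0.03 m/s and contact force between bush_4 and tin below 3.2 N) or (x of bush_4 in the frame of sample_bush between -0.19 and -0.04 m and y of bush_4 in the frame of sample_bush between -0.069 and 0.069 m and height (world z) of bush_4 below 0.055 m and linear speed of bush_4 below 0.03 m/s and contact force between bush_4 and anything else above 2.5 N)) and x of strap_1 in the frame of sample_strap between -0.19 and -0.04 m and y of strap_1 in the frame of sample_strap between -0.069 and 0.069 m and height (world z) of each of strap_1, strap_2 below 0.045 m and linear speed of each of strap_1, strap_2, channel_1, channel_2 below 0.03 m/s and x of strap_2 in the frame of sample_strap between -0.19 and -0.04 m and y of strap_2 in the frame of sample_strap between -0.069 and 0.069 m and x of channel_1 in the frame of sample_channel between -0.19 and -0.04 m and y of channel_1 in the frame of sample_channel between -0.069 and 0.069 m and height (world z) of each of channel_1, channel_2 below 0.055 m and x of channel_2 in the frame of sample_channel between -0.19 and -0.04 m and y of channel_2 in the frame of sample_channel between -0.069 and 0.069 m); the robot touches nothing.
It fails at once if a bystander (jar, tool, bottle or spool) is pushed more than 50 mm from its place (distance of any of grease, wrench, brush, oil, spool from where it was at the start of the episode above 0.05 m).
Of bush_1, bush_2, bush_3, bush_4 only 3 to 4 are there at a start; the rules pass over those that are not, and their reading is None.
Of strap_1, strap_2, channel_1, channel_2 only 3 to 4 are there at a start; the rules pass over those that are not, and their reading is None.
At some moment in a run one of bush_1, bush_2, bush_3, bush_4, strap_1, strap_2, channel_1, channel_2 may be knocked a few centimetres aside while the robot is not near it.
Once in a run the grip may slacken for a moment while it holds something.
It also fails if it takes over 210 s, if anything falls off the work surface, if the arm or the gripper's body presses on something with over 40 N, if the wrist force passes 120 N, or if a joint passes its speed limit or range.

ROBOT

A 6-joint arm with a two-finger parallel gripper is mounted at the origin on the work surface. World frame = base frame: x ahead of the robot, y to its left, z up, the work surface at z = 0. Lengths are in m, angles in rad, forces in N, time in s.
With the tool pointing down it reaches from about 0.35 to 0.95 m from the base axis. Payload 17.4 kg.
Tool frame: the origin (TCP) lies between the finger pads; the fingertips stand 25 mm ahead of it and the grasp point (between the pads) lies 6 mm ahead of it; z points along the fingers, y is the direction in which the jaws open and shut (so a half turn about z gives the same grasp; the last joint's range is limited). The gripper opens to 93 mm and grips with 3 to 60 N. Pads are 15 mm wide; open, the fingers measure 128 mm over their backs; the gripper's body (75 mm by 188 mm) begins 65 mm behind the grasp point.
Start: joints at [1.187, 0.116, 1.442, -0, 1.584, -0.038], TCP at [0.229, 0.635, 0.244] pointing down, gripper open.
Joint ranges: [-2.83, 2.83], [-0.83, 2.19], [0.07, 2.5], [-1.14, 4.28], [0.01, 3], [-2.97, 2.97]. Speed limits (rad/s): [1.89, 1.89, 2.22, 3.14, 3.14, 3.14].

INTERFACE

Orientations are given as a unit quaternion [w, x, y, z].
In Python, from bench import telemetry, snapshot, finish_job, models gives the robot as it stands.
- The arm moves only by the shell command python3 -m creep 'ROWS'. ROWS is text: rows parted by semicolons, each of 5 numbers parted by spaces: the finger opening in cm, from 0 to 9.3, then the shift along the tool's x, y, z in cm, then the turn about the tool's z in degrees. A call has 1 to 12 rows; each row shifts and turns the commanded pose from where the row before left it, along the tool's axes as they then stand; what a row does not reach is not made up. A row lasts 1/10 s, in which the tool goes at most 50 mm and 8.59 degrees, less where a joint would pass 70% of its speed; a pose out of reach is approached as far as the arm can. A call is refused whole if a number of a shift passes 5 or a number of a turn 8.59, either way. A call with a gripper value outside its range is refused whole. The fingers move at their own pace and stop on an object; the grip force is fixed at half the most. Time passes only in rows, so rows that do not move let the fingers close. It gives the time, the measured TCP pose, the force and the opening at its end, in the units of the state.
- telemetry.observe(): the state, without advancing time (a new reading comes with each control period).
- snapshot(name): name is "scene" or "top" or "wrist"; returns a dict with "pixels" (420x560x3 uint8, blue, green, red), "fovy" (degrees; the focal length in pixels is half the picture's height over the tangent of half this angle, whatever the lens; pixels are square), "cx", "cy" (the principal point, pixels), "R" (3x3) and "t" (3): a world point X has camera coordinates R X + t; the wrist camera has in their place "tool_from_camera" (4x4, takes a point from camera to tool coordinates, whose origin is the TCP and whose axes are the flange's). Camera axes: x right, y down, z forward; pixel columns grow to the right and rows downward; lengths in m; the calibration is good to about 2 mm. A picture is of the moment at which its call begins: read the wrist's pose just before it. There is no depth.
- finish_job(): hands the job in, once; it reports no verdict.
Trained networks look in the newest picture that a camera, given by its name, has taken for a name from the list of things; names that differ only in an ending like _2 or _b are one class to them, and where a whole thing is asked for, a point or a joint stands for the part that bears it (a point fixed in the world has none). Each returns a list of dicts, best first, with "p" (0 to 1); they miss things now and then, are a little off and sometimes report something else, mostly with a low value. They report only what shows in the picture. A call takes as long as a camera call. They do not tell look-alikes from the thing itself.
- models.spot_in(camera, name): "point" ([column, row] in pixels, amid what is visible of it).
The state is a dict: "clock": time; "qpos": joint angles; "qvel": joint speeds; "tau": joint torques, N m; "ee_pos": TCP position; "tool_rot": TCP orientation; "force": force on the tool from outside, world axes, zero at the start; "ft_torque": the same for the moment, N m; "grip_width": finger opening in m.
Only numpy, scipy, OpenCV 4.12 (cv2) and the standard library are available. Lean on these libraries where they do the work, as an engineer would, in place of code of your own. Each camera call takes 0.05 s, during which the arm holds its last target.

## Working session

There is one attempt and no reset: what is moved stays moved. The work goes in short steps, Python scripts to look and compute and a shell command to move; the robot and the scene stay as the last step left them, time stands still between calls to the robot, and variables do not carry over. Pictures are saved under pics/ and viewed, and the job is handed in when it is done.

```bash
ls; mkdir -p pics
python3 - <<'E'
from bench import telemetry, snapshot, models
import cv2
print(telemetry.observe())
for n in ["scene","top"]:
    s=snapshot(n); cv2.imwrite(f"pics/{n}0.png",s["pixels"]); print(n,s["fovy"],s["cx"],s["cy"],s["R"],s["t"])
    for k in ["bush_1","strap_1","channel_1","sample_bush","sample_strap","sample_channel","tin","tray","grease"]:
        print(k,[([round(v) for v in d["point"]],round(d["p"],2)) for d in models.spot_in(n,k)])
E
```

```text
pics
{'clock': 0.0, 'qpos': array([ 1.18718443e+00,  1.16483552e-01,  1.44228309e+00,  5.23489462e-07,
        1.58401720e+00, -3.78032876e-02]), 'qvel': array([-0.00011783,  0.00047643,  0.00059947, -0.0001005 , -0.00086565,
        0.00208992]), 'tau': array([-5.66335249e-03, -7.21288419e+01, -6.22584271e+01,  7.75486766e-02,
        2.42298940e-02, -1.20782256e-04]), 'ee_pos': array([0.22873642, 0.63486329, 0.24289574]), 'tool_rot': array([-1.24825945e-04,  1.72044037e-01,  9.85089080e-01, -5.82368454e-04]), 'force': array([0.84434073, 0.39313099, 0.32767221]), 'ft_torque': array([ 0.03767952,  0.0327936 , -0.00617193]), 'grip_width': 0.09302515804870871}
scene 54.59475600897356 287.0458635302486 206.39111398900553 [[ 0.86155573  0.50758444 -0.00893043]
 [ 0.3972582  -0.68503594 -0.61066495]
 [-0.3160817   0.5225742  -0.79183873]] [-0.4978795  -0.16497609  1.39591627]
bush_1 [([208, 209], 0.77), ([241, 215], 0.73), ([252, 271], 0.61), ([216, 242], 0.56), ([305, 259], 0.55)]
strap_1 [([194, 347], 0.89), ([289, 291], 0.58)]
channel_1 [([281, 234], 0.84), ([232, 302], 0.72), ([359, 1
[... 255 characters left out ...]
283.44416329645384 211.51343054074084 [[ 0.00574793 -0.99997386  0.0043871 ]
 [-0.98889089 -0.00633576 -0.14850812]
 [ 0.14853203 -0.00348475 -0.98890146]] [0.00532125 0.56766519 1.82576961]
bush_1 [([304, 277], 0.75), ([334, 212], 0.74), ([334, 178], 0.74), ([307, 181], 0.72), ([300, 251], 0.66), ([334, 251], 0.54)]
strap_1 [([404, 218], 0.68), ([332, 179], 0.44), ([232, 175], 0.33)]
channel_1 [([395, 244], 0.7), ([366, 211], 0.59), ([294, 215], 0.55), ([156, 202], 0.51), ([367, 248], 0.41)]
sample_bush [([400, 215], 0.75), ([158, 201], 0.7)]
sample_strap [([193, 184], 0.68)]
sample_channel [([232, 175], 0.85)]
tin [([208, 259], 0.55), ([368, 213], 0.39)]
tray [([204, 214], 0.73)]
grease []
```

Run:
```python
import cv2
a=cv2.imread("pics/top0.png"); c=a[140:320,120:460]; cv2.imwrite("pics/top0c.png",cv2.resize(c,(800,424),interpolation=cv2.INTER_CUBIC))
a=cv2.imread("pics/scene0.png"); c=a[100:400,130:530]; cv2.imwrite("pics/scene0c.png",cv2.resize(c,(800,600),interpolation=cv2.INTER_CUBIC))
```

```text
(no output)
```

View pics/top0c.png

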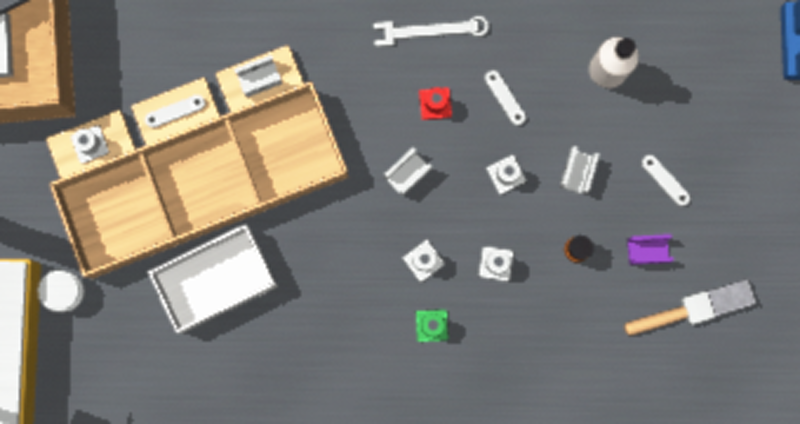

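View pics/scene0c.png

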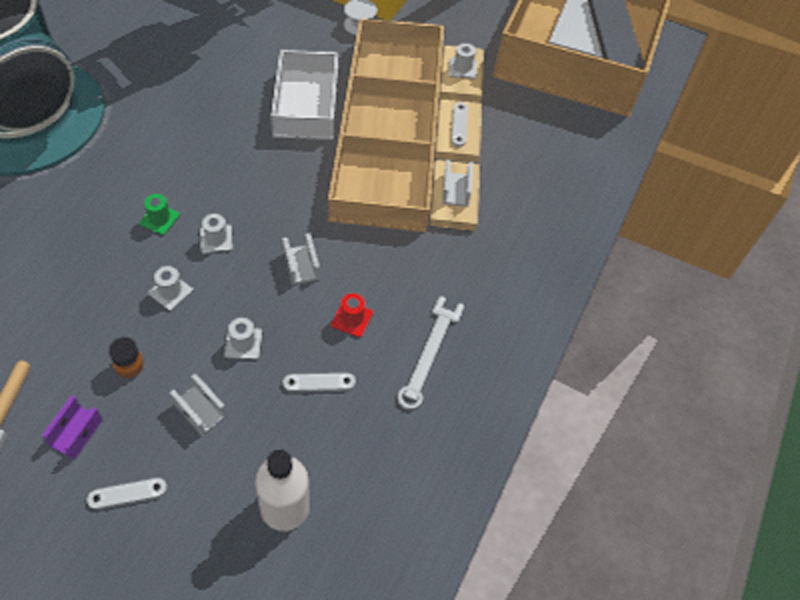

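The pictures show 3 steel bushes, 2 straps, 2 channels, green and red decoy bushes and a purple decoy channel. The samples run bush, strap, channel from left to right. Next I'll zoom in to measure.

```bash
cat > h.py <<'E'
from bench import telemetry, snapshot, models
import cv2, numpy as np
from scipy.spatial.transform import Rotation as Rn
def rot(q): return Rn.from_quat([q[1],q[2],q[3],q[0]]).as_matrix()
def ray(s,p,R,t):
    f=210/np.tan(np.radians(s["fovy"])/2); d=R.T@np.array([(p[0]-s["cx"])/f,(p[1]-s["cy"])/f,1]); return -R.T@t,d
def p2w(s,p,z,R=None,t=None):
    R=s["R"] if R is None else R; t=s["t"] if t is None else t
    o,d=ray(s,p,np.array(R),np.array(t)); return o+d*(z-o[2])/d[2]
def w2p(s,X,R=None,t=None):
    R=np.array(s["R"] if R is None else R); t=np.array(s["t"] if t is None else t)
    c=R@np.array(X)+t; f=210/np.tan(np.radians(s["fovy"])/2); return np.array([s["cx"]+f*c[0]/c[2],s["cy"]+f*c[1]/c[2]])
def wrist():
    o=telemetry.observe(); s=snapshot("wrist"); T=np.eye(4); T[:3,:3]=rot(o["tool_rot"]); T[:3,3]=o["ee_pos"]
    C=T@np.array(s["tool_from_camera"]); s["R"]=C[:3,:3].T; s["t"]=-C[:3,:3].T@C[:3,3]; return s,o
def yaw(o):
    # direction of tool y (jaws) in world, deg
    m=rot(o["tool_rot"]); return np.degrees(np.arctan2(m[1,1],m[0,1])), np.degrees(np.arctan2(m[1,0],m[0,0]))
E
python3 - <<'E'
import cv2
a=cv2.imread("pics/top0.png"); 
cv2.imwrite("pics/tA.png",cv2.resize(a[150:290,130:280],None,fx=5,fy=4,interpolation=cv2.INTER_CUBIC)[:600])
cv2.imwrite("pics/tB.png",cv2.resize(a[150:290,275:435],(800,560*5//4 if 0 else 560),interpolation=cv2.INTER_CUBIC) if 0 else cv2.resize(a[160:280,275:435],(800,600),interpolation=cv2.INTER_CUBIC))
cv2.imwrite("pics/tA.png",cv2.resize(a[150:270,130:280],(750,600),interpolation=cv2.INTER_CUBIC))
E
```

```text
(no output)
```

View pics/tA.png

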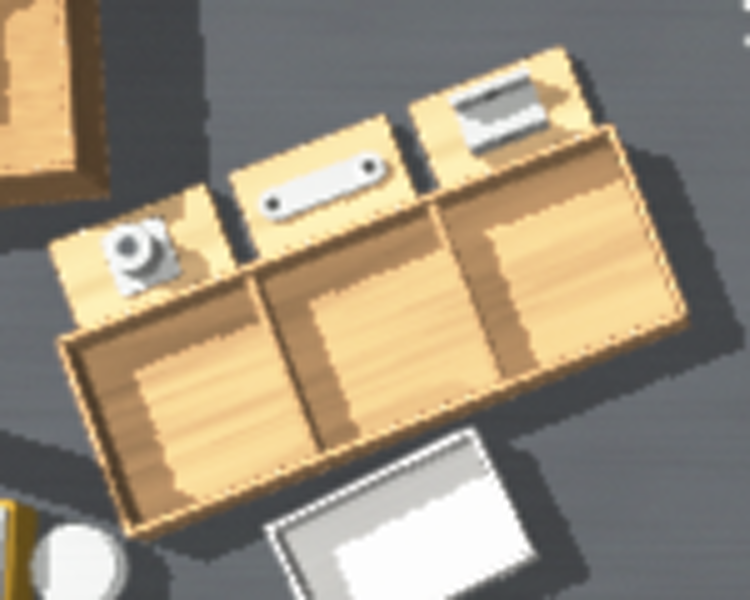

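View pics/tB.png

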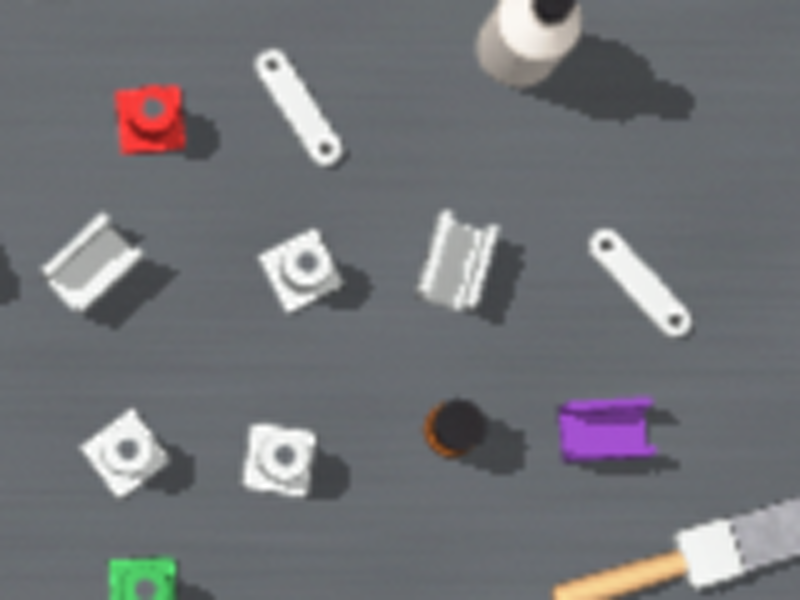

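Run:
```python
from h import *
s=snapshot("top"); w=lambda p,z,o:p2w(s,[p[0]/5+o[0],p[1]/5+o[1]],z)[:2]
A=(130,150);B=(275,160)
np.set_printoptions(precision=3,suppress=True)
c=[w(p,.055,A) for p in [(62,340),(613,127),(688,318),(130,537)]]
print("tray",c,np.mean(c,0)); 
for i in range(4): d=c[(i+1)%4]-c[i]; print(np.linalg.norm(d),np.degrees(np.arctan2(d[1],d[0])))
t=[p2w(s,[x/2.353+120,y/2.353+140],.05)[:2] for x,y in [(150,270),(245,228),(276,284),(180,330)]]
print("tin",t,np.mean(t,0))
for i in range(4): d=t[(i+1)%4]-t[i]; print(np.linalg.norm(d),np.degrees(np.arctan2(d[1],d[0])))
for p in [(127,450),(285,457),(307,264)]: print("bush",w(p,.045,B))
for a,b in [((272,65),(326,149)),((606,244),(679,321))]:
    a=w(a,.008,B);b=w(b,.008,B);d=b-a;print("strap",(a+b)/2,np.linalg.norm(d),np.degrees(np.arctan2(d[1],d[0])))
for q in [((44,268),(105,218),(80,305),(138,255)),((445,212),(425,300),(495,228),(475,305))]:
    q=[w(x,.035,B) for x in q]; d=q[1]-q[0]+q[3]-q[2]; print("chan",np.mean(q,0),np.linalg.norm(d)/2,np.degrees(np.arctan2(d[1],d[0])))
print("oil",w((522,60),0,B),"grease",w((457,430),.02,B),"brush",w((690,550),.01,B),"purple",w((605,430),.01,B), "red",w((150,125),.01,B),"green",w((143,590),.01,B), w((0,0),0,B))
print("spool",p2w(s,[61/2.353+120,291/2.353+140],.04), "yaw",yaw(telemetry.observe()))
```

```text
tray [array([0.54 , 0.504]), array([0.695, 0.119]), array([0.558, 0.064]), array([0.402, 0.45 ])] [0.549 0.284]
0.4144997056013611 -67.99795247216885
0.1474118289050078 -158.21286302942653
0.41600436132738444 112.033470031535
0.1476532758261603 21.20361662874111
tin [array([0.412, 0.355]), array([0.475, 0.216]), array([0.392, 0.168]), array([0.324, 0.308])] [0.401 0.262]
0.152853776288814 -65.54631313769086
0.09556028614364787 -150.0754940057239
0.15555676216266232 116.0288857449527
0.09961119824138315 28.175739250529936
bush [ 0.431 -0.051]
bush [ 0.427 -0.162]
bush [ 0.564 -0.179]
strap [ 0.685 -0.178] 0.0732696617962786 -148.01961077372331
strap [ 0.557 -0.425] 0.07567874368745663 -137.47888558861342
chan [ 0.566 -0.027] 0.05563796280555013 -49.36885273354439
chan [ 0.568 -0.289] 0.0614093093751719 165.57492493817847
oil [ 0.723 -0.343] grease [ 0.449 -0.287] brush [ 0.365 -0.452] purple [ 0.45  -0.394] red [ 0.67  -0.069] green [ 0.335 -0.064] [0.765 0.041]
spool [0.381 0.488 0.04 ] yaw (np.float64(70.18952991409539), np.float64(160.18952988235174))
```

```bash
cat > plan.py <<'E'
# usage: plan.py x y z jawyaw   -> turn (deg) then shifts (cm, after turn)
from h import *; import sys
x,y,z,j=map(float,sys.argv[1:5]); o=telemetry.observe()
R=rot(o["tool_rot"]); cur=yaw(o)[0]; d=(j-cur+90)%180-90
if len(sys.argv)>5: d+=float(sys.argv[5])
th=-d
R2=R@Rn.from_euler('z',th,degrees=True).as_matrix()
sh=R2.T@(np.array([x,y,z])-o["ee_pos"])*100
print("t",round(o["clock"],1),"pos",o["ee_pos"].round(4),"jaw",round(cur,1),"q6",round(o["qpos"][5],2),"w",round(o["grip_width"]*100,2),"F",o["force"].round(2))
print("TURN",round(th,1),"SHIFT",sh.round(2))
E
python3 plan.py .431 -.051 .2 40
```

```text
t 1.1 pos [0.2288 0.635  0.2436] jaw 70.2 q6 -0.04 w 9.31 F [ 0.04  0.11 -0.61]
TURN 30.2 SHIFT [-65.55 -28.61   4.36]
```

```bash
python3 -m creep '9.3 0 0 0 8; 9.3 0 0 0 8; 9.3 0 0 0 8; 9.3 0 0 0 6.2; 9.3 -4 -1.8 0 0; 9.3 -4 -1.8 0 0; 9.3 -4 -1.8 0 0; 9.3 -4 -1.8 0 0; 9.3 -4 -1.8 0 0; 9.3 -4 -1.8 0 0; 9.3 -4 -1.8 0 0; 9.3 -4 -1.8 0 0'; python3 -m creep '9.3 -4 -1.8 0 0; 9.3 -4 -1.8 0 0; 9.3 -4 -1.8 0 0; 9.3 -4 -1.8 0 0; 9.3 -4 -1.8 0 0; 9.3 -4 -1.8 0 0; 9.3 -4 -1.8 0 0; 9.3 -4 -1.8 0 0; 9.3 0 0 0 0'; python3 plan.py .431 -.051 .2 40
python3 - <<'E'
from h import *
s,o=wrist(); cv2.imwrite("pics/w1.png",s["pixels"])
for X in [(.431,-.051,.045),(.427,-.162,.045),(.564,-.179,.045)]: print(w2p(s,X))
print([(d["point"],d["p"]) for d in models.spot_in("wrist","bush_1")])
E
```

```text
clock: 2.25
ee_pos: [0.3241, 0.2957, 0.2438]
tool_rot: [0.0, 0.422, 0.906, 0.0]
force: [0.7, -0.2, -0.4]
grip_width: 0.0931
clock: 3.15
ee_pos: [0.4199, -0.0443, 0.2435]
tool_rot: [0.0, 0.425, 0.905, -0.0]
force: [0.3, 0.8, -0.5]
grip_width: 0.0929
t 3.1 pos [ 0.4199 -0.0443  0.2435] jaw 39.7 q6 -0.86 w 9.29 F [ 0.25  0.83 -0.49]
TURN -0.3 SHIFT [-1.22  0.43  4.35]
[288.38097662 198.82067789]
[215.73951633 276.75286124]
[306.14364312 358.76974809]
[([306.9, 328.1], 0.91), ([225.5, 266.2], 0.82), ([208.7, 142.9], 0.64), ([291.4, 189.7], 0.56)]
```

View pics/w1.png

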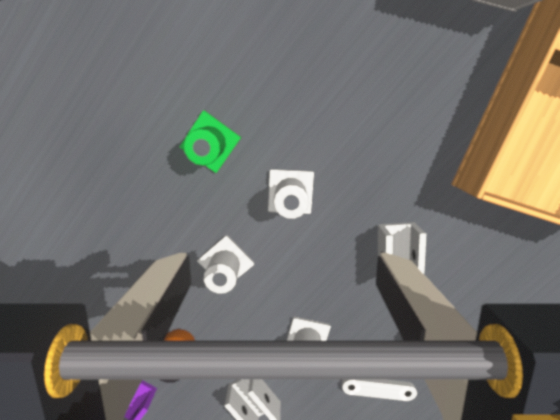

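The wrist view shows bush 1's top hole at (291,202), against a prediction of (288,199). That agrees to 1–2 mm, and its flange lines up with the jaws.

```bash
python3 - <<'E'
from h import *
s,o=wrist()
for p in [(291,202),(220,280)]: print(p2w(s,p,.045))
for a,b in [((350,388),(408,392))]: print(p2w(s,a,.008),p2w(s,b,.008))
E
python3 plan.py .4312 -.052 .036 39.7
```

```text
[ 0.43449216 -0.04832326  0.045     ]
[ 0.43236323 -0.15865778  0.045     ]
[ 0.65686236 -0.19444461  0.008     ] [ 0.71758421 -0.15192339  0.008     ]
t 3.3 pos [ 0.4193 -0.0402  0.2437] jaw 39.9 q6 -0.85 w 9.33 F [ 0.55  0.59 -0.2 ]
TURN 0.2 SHIFT [-1.67  0.16 20.76]
```

```bash
for i in 1 2 3; do python3 -m creep '9.3 0 0 0 0' | sed -n 2p; done
python3 - <<'E'
from h import *
s,o=wrist(); print(o["ee_pos"],o["clock"]); cv2.imwrite("pics/w2.png",s["pixels"][150:330,180:360].repeat(3,0).repeat(3,1))
print(models.spot_in("wrist","bush_1")); print(w2p(s,(.431,-.051,.045)))
E
```

```text
ee_pos: [0.4193, -0.0394, 0.2437]
ee_pos: [0.4193, -0.0394, 0.2438]
ee_pos: [0.4193, -0.0396, 0.2438]
[ 0.419347   -0.03958066  0.24375609] 3.6
[{'point': [303.8, 328.3], 'p': 0.86}, {'point': [206.2, 147.0], 'p': 0.8}, {'point': [222.1, 265.5], 'p': 0.61}, {'point': [289.6, 195.3], 'p': 0.61}]
[285.29622166 202.79957565]
```

View pics/w2.png

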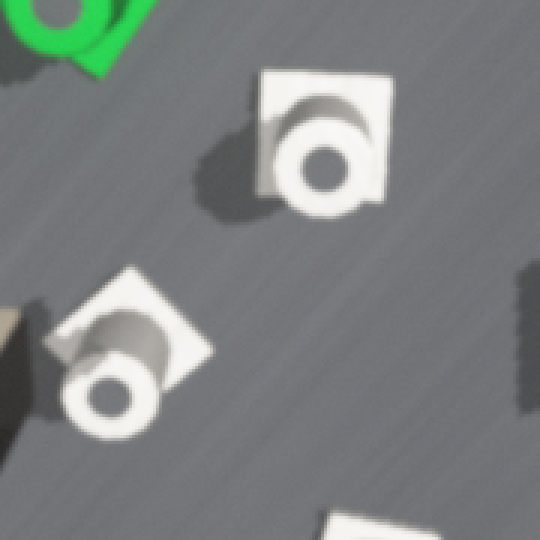

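```bash
python3 - <<'E'
from h import *
s,o=wrist()
print(p2w(s,(288.3,206),.045),p2w(s,(288,195.3),.006), p2w(s,(180+110/3,150+397/3),.045))
E
python3 plan.py .432 -.05 .036 39.7
```

```text
[ 0.43529525 -0.05187848  0.045     ] [ 0.43533935 -0.05151587  0.006     ] [ 0.43194188 -0.16189687  0.045     ]
t 3.8 pos [ 0.4194 -0.04    0.2437] jaw 40.0 q6 -0.85 w 9.31 F [ 0.37  0.72 -0.18]
TURN 0.3 SHIFT [-1.57  0.33 20.77]
```

```bash
python3 -m creep '9.3 -1.84 0.36 0 0; 9.3 0 0 4 0; 9.3 0 0 4 0; 9.3 0 0 4 0; 9.3 0 0 4 0; 9.3 0 0 3 0; 9.3 0 0 1.7 0; 9.3 0 0 0 0;3 0 0 0 0;3 0 0 0 0;3 0 0 0 0;3 0 0 0 0' ; python3 -m creep '2.5 0 0 0 0;2.5 0 0 0 0;2.5 0 0 -2 0;2.5 0 0 -4 0;2.5 0 0 -4 0; 2.5 0 0 0 0; 2.5 0 0 0 0;2.5 0 0 0 0;2.5 0 0 0 0'; python3 -m creep '2.5 0 0 0 0'
```

```text
clock: 4.95
ee_pos: [0.4344, -0.0522, 0.0375]
tool_rot: [0.001, 0.423, 0.906, 0.0]
force: [-0.7, 0.4, -0.3]
grip_width: 0.0659
clock: 5.85
ee_pos: [0.4335, -0.0521, 0.1354]
tool_rot: [-0.001, 0.423, 0.906, -0.0]
force: [0.6, -0.4, 0.2]
grip_width: 0.0249
clock: 5.95
ee_pos: [0.4337, -0.0521, 0.1357]
tool_rot: [-0.001, 0.423, 0.906, -0.0]
force: [0.8, -0.5, -0.3]
grip_width: 0.025
```

The fingers hadn't closed when I lifted: they move at about 7 cm/s. I'll look again.

```bash
python3 -m creep '7 0 0 -4 0;7 0 0 -4 0;7 0 0 0 0;7 0 0 0 0;7 0 0 0 0;7 0 0 0 0'
python3 - <<'E'
from h import *
s,o=wrist(); print(o["ee_pos"],o["clock"]); cv2.imwrite("pics/w3.png",s["pixels"])
print(models.spot_in("wrist","bush_1")); print(w2p(s,(.434,-.0515,.045)))
E
```

```text
clock: 6.55
ee_pos: [0.4336, -0.0521, 0.2153]
tool_rot: [-0.001, 0.423, 0.906, -0.0]
force: [-0.8, 0.7, -0.4]
grip_width: 0.0675
[ 0.43361483 -0.05211192  0.21525065] 6.55
[{'point': [288.7, 183.5], 'p': 0.7}, {'point': [221.5, 257.5], 'p': 0.68}, {'point': [304.1, 331.0], 'p': 0.65}, {'point': [197.7, 129.0], 'p': 0.59}]
[284.87681506 194.0818796 ]
```

View pics/w3.png

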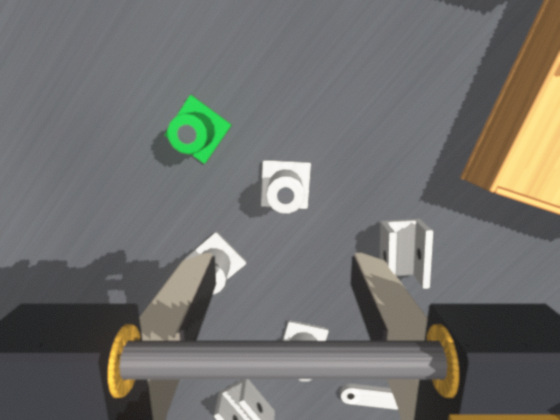

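Bush 1 still stands where it was, with its hole at (286,193) as predicted. I'll retry and give the fingers time to close.

```bash
python3 -m creep '7 0 0 4 0; 7 0 0 4 0; 7 0 0 4 0; 7 0 0 4 0;  7 0 0 1.9 0; 7 0 0 0 0;2.5 0 0 0 0;2.5 0 0 0 0;2.5 0 0 0 0;2.5 0 0 0 0;2.5 0 0 0 0;2.5 0 0 0 0' ; python3 -m creep '2.5 0 0 0 0;2.5 0 0 0 0'; python3 -m creep '2.5 0 0 -2 0;2.5 0 0 -4 0;2.5 0 0 -4 0; 2.5 0 0 -3 0; 2.5 0 0 0 0;2.5 0 0 0 0;2.5 0 0 0 0'; for i in 1 2 3; do python3 -m creep '2.5 0 0 0 0' | grep -E "force|width"; done
```

```text
clock: 7.85
ee_pos: [0.4343, -0.0522, 0.0382]
tool_rot: [0.0, 0.423, 0.906, 0.0]
force: [-0.6, -0.1, 4.7]
grip_width: 0.0334
clock: 8.05
ee_pos: [0.4342, -0.0522, 0.0381]
tool_rot: [0.0, 0.423, 0.906, 0.0]
force: [-0.4, -0.1, 5.9]
grip_width: 0.0336
clock: 8.75
ee_pos: [0.4335, -0.0521, 0.1662]
tool_rot: [-0.001, 0.423, 0.906, -0.0]
force: [-1.2, 0.7, -1.7]
grip_width: 0.0334
force: [0.9, -0.2, -0.7]
grip_width: 0.0334
force: [-0.2, -0.0, -0.3]
grip_width: 0.0336
force: [0.2, -0.2, -1.4]
grip_width: 0.0335
```

```bash
for i in 1 2 3 4 5 6; do python3 -m creep '2.5 0 0 0 0' | grep -E "force"; done; python3 plan.py .420 .2215 .17 27
```

```text
force: [-0.8, -0.2, -1.2]
force: [0.2, -0.5, -0.9]
force: [0.5, -1.0, -1.4]
force: [0.3, -0.3, -1.0]
force: [0.4, -0.7, -1.1]
force: [0.2, 0.1, -0.1]
t 9.7 pos [ 0.434  -0.0522  0.1677] jaw 40.0 q6 -0.88 w 3.31 F [ 0.24  0.12 -0.05]
TURN 13.0 SHIFT [25.02 11.18 -0.23]
```

Bush 1 weighs about 1 N, so it is hollow and goes to the tin.

```bash
python3 -m creep '2.5 0 0 0 6.5; 2.5 0 0 0 6.5; 2.5 4 1.8 0 0; 2.5 4 1.8 0 0;2.5 4 1.8 0 0;2.5 4 1.8 0 0;2.5 4 1.8 0 0;2.5 4 1.8 0 0;2.5 1 0.4 0 0;2.5 0 0 0 0;2.5 0 0 0 0'; python3 -m creep '2.5 0 0 0 0;2.5 0 0 0 0;2.5 0 0 0 0';  python3 plan.py .420 .2215 .045 27;  python3 - <<'E'
from h import *
s,o=wrist(); print(o["ee_pos"],o["clock"]); cv2.imwrite("pics/w4.png",s["pixels"])
print([w2p(s,X) for X in [(.412,.355,.05),(.475,.216,.05),(.392,.168,.05),(.324,.308,.05)]])
E
```

```text
clock: 10.75
ee_pos: [0.4204, 0.2209, 0.1675]
tool_rot: [0.0, 0.522, 0.853, -0.0]
force: [0.8, -0.2, -1.6]
grip_width: 0.0338
clock: 11.05
ee_pos: [0.4206, 0.2207, 0.1678]
tool_rot: [0.0, 0.523, 0.852, 0.0]
force: [-0.0, 0.3, -1.3]
grip_width: 0.0334
t 11.1 pos [0.4206 0.2207 0.1678] jaw 26.9 q6 -0.04 w 3.34 F [-0.03  0.25 -1.27]
TURN -0.1 SHIFT [ 0.1  -0.02 12.28]
[0.42057254 0.22070269 0.16776409] 11.05
[array([367.27019661,  27.10945371]), array([344.62826314, 248.13101848]), array([219.06064815, 254.43131956]), array([210.9802113 ,  30.51860094])]
```

View pics/w4.png

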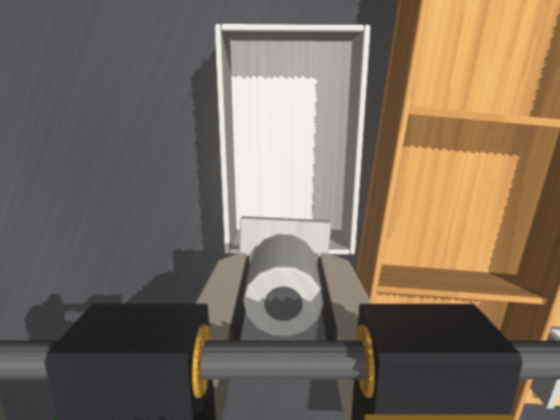

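Tin rim corners in this view: (218,27), (369,27), (355,253) and (229,253). The tin looks well aligned with the jaws.

Run:
```python
from h import *
np.set_printoptions(precision=4,suppress=True)
s,o=wrist()
c=[p2w(s,p,.05)[:2] for p in [(218,27),(369,27),(355,253),(229,253)]]; print(np.array(c),np.mean(c,0))
for i in range(4): d=c[(i+1)%4]-c[i]; print(np.linalg.norm(d),np.degrees(np.arctan2(d[1],d[0])))
x=np.array([np.cos(np.radians(26.5)),np.sin(np.radians(26.5))]);y=np.array([-x[1],x[0]]);C=np.mean(c,0)
print([C+y*k for k in (-.048,0,.048)])
```

```text
[[0.3271 0.312 ]
 [0.4129 0.3557]
 [0.484  0.2163]
 [0.3982 0.1727]] [0.4055 0.2642]
0.0962465029103313 26.98550536758144
0.15653567231216917 -62.966871916868214
0.09621183115974707 -153.05810334195797
0.1564624767250641 117.04585719477042
[array([0.427 , 0.2212]), array([0.4055, 0.2642]), array([0.3841, 0.3071])]
```

```bash
python3 -m creep '2.5 -0.2 0.5 0 0; 2.5 0 0 4 0; 2.5 0 0 4 0; 2.5 0 0 3 0; 2.5 0 0 1 0; 2.5 0 0 0.2 0; 2.5 0 0 0 0;2.5 0 0 0 0'; python3 -m creep '4.4 0 0 0 0;4.4 0 0 0 0;4.4 0 0 0 0;4.4 0 0 -2 0;4.4 0 0 -4 0;4.4 0 0 -4 0;4.4 0 0 -2 0; 4.4 0 0 0 0; 4.4 0 0 0 0'
python3 - <<'E'
from h import *
s,o=wrist(); print(o["ee_pos"],o["clock"]); cv2.imwrite("pics/w5.png",s["pixels"])
E
```

```text
clock: 11.95
ee_pos: [0.4266, 0.2223, 0.0473]
tool_rot: [0.001, 0.523, 0.853, 0.001]
force: [1.0, 0.6, -1.2]
grip_width: 0.0336
clock: 12.85
ee_pos: [0.4256, 0.2219, 0.1653]
tool_rot: [0.0, 0.523, 0.853, 0.0]
force: [-0.3, 0.2, -0.4]
grip_width: 0.0438
[0.42564138 0.22188302 0.16530053] 12.85
```

View pics/w5.png

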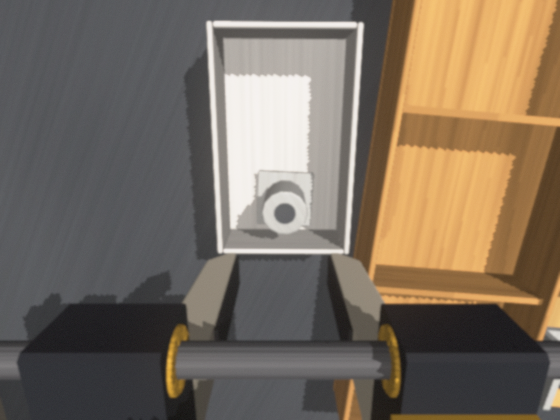

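```bash
python3 plan.py .430 -.162 .2 -6; python3 plan.py .430 -.162 .2 84
```

```text
t 12.9 pos [0.4254 0.2218 0.1646] jaw 27.0 q6 -0.04 w 4.39 F [-0.23 -0.53 -0.03]
TURN 33.0 SHIFT [-38.12   4.47  -3.53]
t 12.9 pos [0.4254 0.2218 0.1646] jaw 27.0 q6 -0.04 w 4.39 F [-0.23 -0.53 -0.03]
TURN -57.0 SHIFT [ -4.47 -38.12  -3.53]
```

```bash
python3 -m creep '7 0 0 -2 8.3; 7 0 0 -1.5 8.3; 7 0 0 0 8.3; 7 0 0 0 8.1; 7 -4 0.5 0 0; 7 -4 0.5 0 0; 7 -4 0.5 0 0; 7 -4 0.5 0 0; 7 -4 0.5 0 0; 7 -4 0.5 0 0; 7 -4 0.5 0 0; 7 -4 0.5 0 0'; python3 -m creep '7 -4 0.3 0 0;7 -2.1 0 0 0;7 0 0 0 0;7 0 0 0 0;7 0 0 0 0'; python3 plan.py .431 -.162 .036 -6
python3 - <<'E'
from h import *
s,o=wrist(); cv2.imwrite("pics/w6.png",s["pixels"]); print(w2p(s,(.431,-.162,.045)))
for k in ["bush_1","channel_1","strap_1"]:print(models.spot_in("wrist",k))
E
```

```text
clock: 14.1
ee_pos: [0.4313, -0.1021, 0.1992]
tool_rot: [-0.001, 0.743, 0.669, -0.0]
force: [2.0, 0.3, 0.1]
grip_width: 0.0699
clock: 14.6
ee_pos: [0.4285, -0.1608, 0.1999]
tool_rot: [-0.001, 0.743, 0.669, -0.0]
force: [0.8, 0.5, 0.6]
grip_width: 0.0699
t 14.6 pos [ 0.4285 -0.1608  0.1999] jaw -6.0 q6 -0.31 w 6.99 F [0.76 0.48 0.6 ]
TURN 0.0 SHIFT [-0.1   0.28 16.39]
[285.99404063 199.6625534 ]
[{'point': [287.7, 190.7], 'p': 0.9}, {'point': [165.4, 89.6], 'p': 0.68}, {'point': [440.4, 189.6], 'p': 0.65}, {'point': [543.0, 57.1], 'p': 0.61}]
[{'point': [328.5, 394.6], 'p': 0.85}, {'point': [437.4, 286.8], 'p': 0.75}, {'point': [447.9, 16.0], 'p': 0.61}]
[{'point': [538.1, 191.1], 'p': 0.88}, {'point': [398.0, 412.7], 'p': 0.58}, {'point': [440.0, 287.8], 'p': 0.38}]
```

View pics/w6.png

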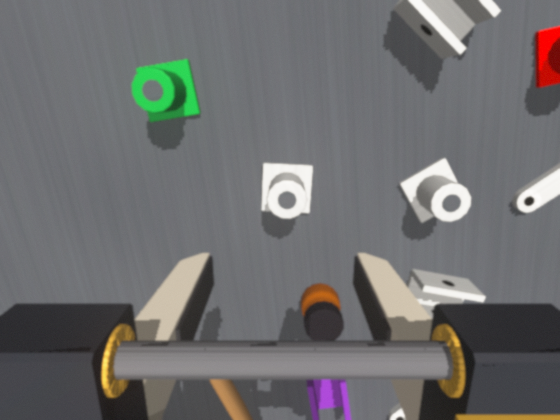

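Bush 2's hole at (286,200) is where I predicted, so I'll descend and grasp.

```bash
python3 -m creep '7 -0.1 0.28 4 0; 7 0 0 4 0; 7 0 0 4 0; 7 0 0 3 0;  7 0 0 1.4 0; 7 0 0 0 0;2.5 0 0 0 0;2.5 0 0 0 0;2.5 0 0 0 0;2.5 0 0 0 0;2.5 0 0 0 0;2.5 0 0 0 0' ; python3 -m creep '2.5 0 0 0 0;2.5 0 0 0 0;2.5 0 0 0 0;2.5 0 0 -2 0;2.5 0 0 -4 0;2.5 0 0 -4 0; 2.5 0 0 -3 0; 2.5 0 0 0 0;2.5 0 0 0 0;2.5 0 0 0 0'; for i in 1 2 3 4; do python3 -m creep '2.5 0 0 0 0' | grep -E "force|width"; done;  python3 plan.py .384 .307 .17 27; python3 plan.py .497 .412 .17 22
```

```text
clock: 16.0
ee_pos: [0.4314, -0.1629, 0.0371]
tool_rot: [0.0, 0.743, 0.669, 0.0]
force: [-1.0, 1.0, 3.8]
grip_width: 0.0336
clock: 17.0
ee_pos: [0.4306, -0.1625, 0.1645]
tool_rot: [-0.001, 0.743, 0.669, -0.001]
force: [-0.8, -0.9, -4.9]
grip_width: 0.0337
force: [0.7, 0.5, -3.9]
grip_width: 0.0333
force: [0.5, 0.4, -3.8]
grip_width: 0.0336
force: [-0.1, 0.7, -4.6]
grip_width: 0.0334
force: [-0.4, 0.1, -4.9]
grip_width: 0.0337
t 17.4 pos [ 0.4312 -0.1627  0.1664] jaw -6.0 q6 -0.31 w 3.37 F [-0.39  0.12 -4.91]
TURN -33.0 SHIFT [44.   17.12 -0.35]
t 17.4 pos [ 0.4312 -0.1627  0.1664] jaw -6.0 q6 -0.31 w 3.37 F [-0.39  0.12 -4.91]
TURN -28.0 SHIFT [50.82 27.63 -0.36]
```

```bash
python3 -m creep '2.5 0 0 0 -7; 2.5 0 0 0 -7; 2.5 0 0 0 -7;2.5 0 0 0 -7; 2.5 3.85 2 0 0; 2.5 3.85 2 0 0; 2.5 3.85 2 0 0; 2.5 3.85 2 0 0; 2.5 3.85 2 0 0; 2.5 3.85 2 0 0; 2.5 3.85 2 0 0; 2.5 3.85 2 0 0'; python3 -m creep '2.5 3.85 2 0 0; 2.5 3.85 2 0 0; 2.5 3.85 2 0 0; 2.5 3.85 2 0 0; 2.5 3.85 2 0 0; 2.5 3.85 2 0 0; 2.5 0 0 0 0; 2.5 0 0 0 0; 2.5 0 0 0 0;2.5 0 0 0 0'; python3 plan.py .486 .44 .045 22
python3 - <<'E'
from h import *
s,o=wrist(); cv2.imwrite("pics/w7.png",s["pixels"]); print([w2p(s,X).round() for X in [(.540,.504,.055),(.402,.450,.055),(.497,.412,.005),(.486,.440,.005)]])
E
```

```text
clock: 18.6
ee_pos: [0.4641, 0.1847, 0.1668]
tool_rot: [0.0, 0.559, 0.829, 0.0]
force: [1.5, 0.2, -4.7]
grip_width: 0.0338
clock: 19.6
ee_pos: [0.4893, 0.4409, 0.1669]
tool_rot: [0.0, 0.56, 0.829, 0.0]
force: [0.2, -1.8, -4.8]
grip_width: 0.0336
t 19.6 pos [0.4893 0.4409 0.1669] jaw 21.9 q6 0.31 w 3.36 F [ 0.22 -1.84 -4.79]
TURN -0.1 SHIFT [ 0.04 -0.34 12.19]
[array([386., 160.]), array([171., 158.]), array([279., 229.]), array([279., 196.])]
```

View pics/w7.png

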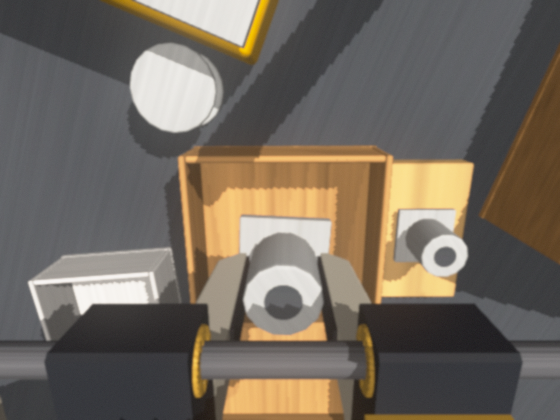

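The tray's far rim is about 5 mm further out than estimated: rim corners at (181,150) and (390,148). The bush is centred between the walls (columns 190 to 380). I'll lower it.

```bash
python3 -m creep '2.5 0.5 0 0 0; 2.5 0 0 4 0; 2.5 0 0 4 0; 2.5 0 0 2.5 0; 2.5 0 0 1 0; 2.5 0 0 0.5 0; 2.5 0 0 0 0;2.5 0 0 0 0'; python3 -m creep '4.4 0 0 0 0;4.4 0 0 0 0;4.4 0 0 0 0;4.4 0 0 -2 0;4.4 0 0 -4 0;4.4 0 0 -4 0;4.4 0 0 -2 0; 4.4 0 0 0 0; 4.4 0 0 0 0'
python3 - <<'E'
from h import *
s,o=wrist(); print(o["ee_pos"],o["clock"]); cv2.imwrite("pics/w8.png",s["pixels"])
E
python3 plan.py .564 -.179 .2 27
```

```text
clock: 20.45
ee_pos: [0.4878, 0.447, 0.0484]
tool_rot: [0.0, 0.559, 0.829, 0.001]
force: [-0.3, 0.2, -4.0]
grip_width: 0.0337
clock: 21.35
ee_pos: [0.4872, 0.4465, 0.1665]
tool_rot: [0.0, 0.559, 0.829, 0.0]
force: [-1.2, 0.2, -0.7]
grip_width: 0.044
[0.48717496 0.44646753 0.1664702 ] 21.35
t 21.4 pos [0.4869 0.4462 0.1655] jaw 22.0 q6 0.32 w 4.39 F [ 0.07  0.85 -0.01]
TURN -5.0 SHIFT [-59.21 -21.52  -3.41]
```

View pics/w8.png

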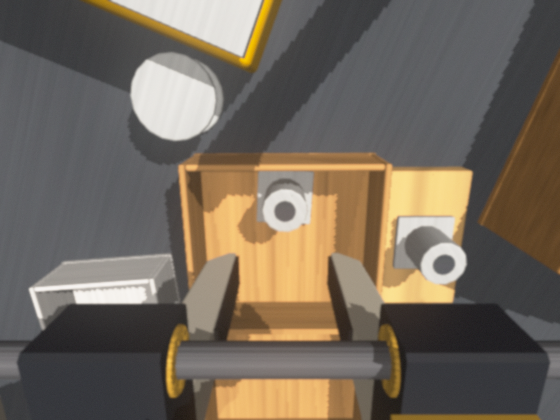

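```bash
python3 -m creep '7 0 0 -3.4 -5; 7 -4 -1.45 0 0; 7 -4 -1.45 0 0; 7 -4 -1.45 0 0; 7 -4 -1.45 0 0; 7 -4 -1.45 0 0; 7 -4 -1.45 0 0; 7 -4 -1.45 0 0; 7 -4 -1.45 0 0; 7 -4 -1.45 0 0; 7 -4 -1.45 0 0; 7 -4 -1.45 0 0'; python3 -m creep '7 -4 -1.45 0 0; 7 -4 -1.45 0 0; 7 -4 -1.45 0 0; 7 -3.2 -1.2 0 0; 7 0 0 0 0; 7 0 0 0 0; 7 0 0 0 0'; python3 plan.py .566 -.179 .036 27
python3 - <<'E'
from h import *
s,o=wrist(); cv2.imwrite("pics/w9.png",s["pixels"]); print(w2p(s,(.566,-.179,.045)))
E
```

```text
clock: 22.6
ee_pos: [0.5442, -0.0197, 0.1991]
tool_rot: [-0.001, 0.523, 0.853, -0.0]
force: [0.4, 0.4, 1.0]
grip_width: 0.0705
clock: 23.3
ee_pos: [0.564, -0.1778, 0.1998]
tool_rot: [-0.001, 0.522, 0.853, -0.0]
force: [0.2, -0.5, -0.6]
grip_width: 0.0703
t 23.3 pos [ 0.564  -0.1778  0.1998] jaw 27.0 q6 -0.82 w 7.03 F [ 0.25 -0.49 -0.58]
TURN 0.0 SHIFT [-0.21  0.13 16.38]
[285.15884138 201.02877858]
```

View pics/w9.png

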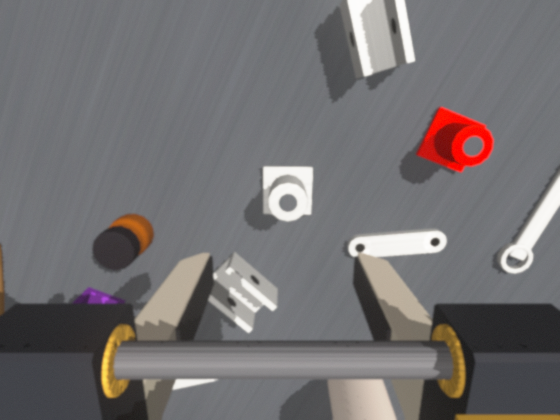

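Bush 3's hole is at (288,202) against a prediction of (285,201), and the strap end at (352,247) clears the fingers.

```bash
python3 -m creep '7 -0.2 0.3 4 0; 7 0 0 4 0; 7 0 0 4 0; 7 0 0 3 0;  7 0 0 1.4 0; 7 0 0 0 0;2.5 0 0 0 0;2.5 0 0 0 0;2.5 0 0 0 0;2.5 0 0 0 0;2.5 0 0 0 0;2.5 0 0 0 0' ; python3 -m creep '2.5 0 0 0 0;2.5 0 0 0 0;2.5 0 0 0 0;2.5 0 0 -2 0;2.5 0 0 -4 0;2.5 0 0 -4 0; 2.5 0 0 -3 0; 2.5 0 0 0 0;2.5 0 0 0 0;2.5 0 0 0 0'; for i in 1 2 3 4; do python3 -m creep '2.5 0 0 0 0' | grep -E "force|width"; done;  python3 plan.py .384 .307 .17 27; python3 plan.py .509 .3905 .17 22
```

```text
clock: 24.55
ee_pos: [0.5681, -0.1791, 0.0371]
tool_rot: [0.0, 0.523, 0.853, 0.0]
force: [0.3, 0.7, 4.4]
grip_width: 0.0336
clock: 25.55
ee_pos: [0.5671, -0.1788, 0.1642]
tool_rot: [-0.002, 0.523, 0.853, -0.0]
force: [-0.1, 0.1, -3.6]
grip_width: 0.0335
force: [-0.5, -1.1, -3.7]
grip_width: 0.0337
force: [0.1, -0.2, -3.8]
grip_width: 0.0338
force: [0.7, -0.5, -4.0]
grip_width: 0.0334
force: [0.2, -0.2, -3.9]
grip_width: 0.0337
t 25.9 pos [ 0.5678 -0.179   0.1663] jaw 27.0 q6 -0.82 w 3.37 F [ 0.2  -0.16 -3.89]
TURN -0.0 SHIFT [51.65  5.69 -0.35]
t 25.9 pos [ 0.5678 -0.179   0.1663] jaw 27.0 q6 -0.82 w 3.37 F [ 0.2  -0.16 -3.89]
TURN 5.0 SHIFT [55.01 15.88 -0.35]
```

```bash
python3 -m creep '2.5 0 0 0 5; 2.5 3.93 1.14 0 0; 2.5 3.93 1.14 0 0; 2.5 3.93 1.14 0 0; 2.5 3.93 1.14 0 0; 2.5 3.93 1.14 0 0; 2.5 3.93 1.14 0 0; 2.5 3.93 1.14 0 0; 2.5 3.93 1.14 0 0; 2.5 3.93 1.14 0 0; 2.5 3.93 1.14 0 0; 2.5 3.93 1.14 0 0'; python3 -m creep '2.5 3.93 1.14 0 0; 2.5 3.93 1.14 0 0; 2.5 3.93 1.14 0 0; 2.5 0 0 0 0; 2.5 0 0 0 0; 2.5 0 0 0 0;2.5 0 0 0 0'; python3 plan.py .510 .391 .047 22
python3 - <<'E'
from h import *
s,o=wrist(); cv2.imwrite("pics/w10.png",s["pixels"])
E
```

```text
clock: 27.15
ee_pos: [0.5218, 0.2705, 0.1668]
tool_rot: [0.0, 0.559, 0.829, 0.0]
force: [1.0, -1.1, -3.7]
grip_width: 0.0334
clock: 27.85
ee_pos: [0.5101, 0.39, 0.1668]
tool_rot: [0.0, 0.56, 0.829, 0.0]
force: [0.3, -0.7, -4.1]
grip_width: 0.0329
t 27.9 pos [0.5101 0.39   0.1668] jaw 21.9 q6 0.23 w 3.29 F [ 0.29 -0.71 -4.11]
TURN -0.1 SHIFT [ 0.1   0.02 11.98]
```

View pics/w10.png

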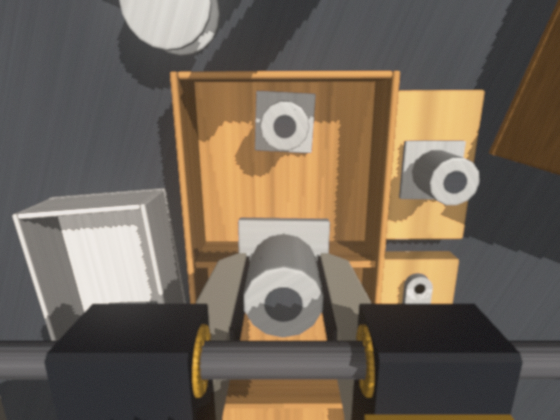

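Run:
```python
from h import *
np.set_printoptions(precision=4,suppress=True)
s,o=wrist()
y=np.array([-np.sin(np.radians(22)),np.cos(np.radians(22))]); x=np.array([y[1],-y[0]])
f=lambda p,z:(lambda d:(d@x,d@y))((p2w(s,p,z)-o["ee_pos"])[:2])
for n,p in dict(div=(284,256),far=(284,74),left=(177,150),right=(391,150)).items(): print(n,np.array(f(p,.055)))
print("TL,TR",p2w(s,(172,72),.055),p2w(s,(399,72),.055)); print(o["grip_width"])
```

```text
div [ 0.0003 -0.0327]
far [0.0003 0.0951]
left [-0.0729  0.0464]
right [0.0735 0.0462]
TL,TR [0.4075 0.4525 0.055 ] [0.543  0.5072 0.055 ]
0.03321863582113138
```

Divider and walls clear the bush, with about 8 mm to spare, so I'll lower it.

```bash
python3 -m creep '2.5 0.3 0 0 0; 2.5 0 0 4 0; 2.5 0 0 4 0; 2.5 0 0 2.5 0; 2.5 0 0 1 0; 2.5 0 0 0.4 0; 2.5 0 0 0 0;2.5 0 0 0 0'; python3 -m creep '4.4 0 0 0 0;4.4 0 0 0 0;4.4 0 0 0 0;4.4 0 0 -2 0;4.4 0 0 -4 0;4.4 0 0 -4 0;4.4 0 0 -3 0; 4.4 0 0 0 0; 4.4 0 0 0 0;4.4 0 0 0 0'
python3 - <<'E'
from h import *
s,o=wrist(); print(o["ee_pos"],o["clock"]); cv2.imwrite("pics/w11.png",s["pixels"])
t=snapshot("top"); cv2.imwrite("pics/top1.png",cv2.resize(t["pixels"][140:300,120:460],(800,376),interpolation=cv2.INTER_CUBIC))
E
```

```text
clock: 28.75
ee_pos: [0.5094, 0.3941, 0.0494]
tool_rot: [0.0, 0.559, 0.829, 0.001]
force: [0.5, 0.7, -3.2]
grip_width: 0.0333
clock: 29.75
ee_pos: [0.5084, 0.3934, 0.1764]
tool_rot: [-0.0, 0.559, 0.829, -0.001]
force: [-0.8, 0.4, -0.4]
grip_width: 0.0439
[0.50839934 0.39344424 0.17640448] 29.75
```

View pics/w11.png

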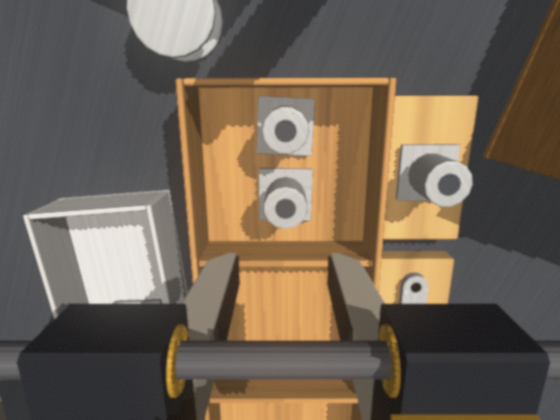

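View pics/top1.png

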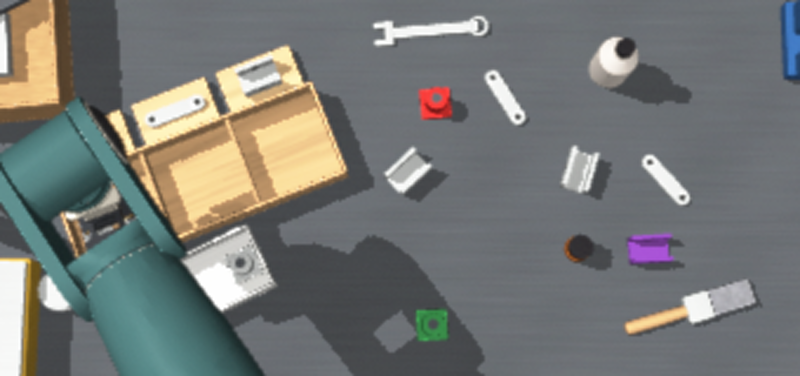

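Both bushes stand in their compartment and nothing else has moved. Channel A at (.568,-.027) is next.

```bash
python3 plan.py .568 -.027 .2 41
```

```text
t 29.9 pos [0.5084 0.3935 0.1762] jaw 22.0 q6 0.24 w 4.37 F [-0.48  0.66  0.68]
TURN -19.0 SHIFT [-35.65 -23.09  -2.34]
```

```bash
python3 -m creep '7 0 0 -2.4 -6.4; 7 0 0 0 -6.4; 7 0 0 0 -6.2; 7 -3.96 -2.56 0 0; 7 -3.96 -2.56 0 0; 7 -3.96 -2.56 0 0; 7 -3.96 -2.56 0 0; 7 -3.96 -2.56 0 0; 7 -3.96 -2.56 0 0; 7 -3.96 -2.56 0 0; 7 -3.96 -2.56 0 0; 7 -3.96 -2.56 0 0'; python3 -m creep '7 0 0 0 0; 7 0 0 0 0; 7 0 0 0 0'; python3 plan.py .568 -.027 .031 41
python3 - <<'E'
from h import *
s,o=wrist(); cv2.imwrite("pics/w12.png",s["pixels"]); cv2.imwrite("pics/w12c.png",s["pixels"][120:270,210:360].repeat(4,0).repeat(4,1)); print(w2p(s,(.568,-.027,.0)))
E
```

```text
clock: 31.05
ee_pos: [0.5683, -0.0284, 0.2009]
tool_rot: [-0.0, 0.415, 0.91, -0.0]
force: [1.1, 0.3, -0.5]
grip_width: 0.0702
clock: 31.35
ee_pos: [0.5684, -0.0257, 0.2011]
tool_rot: [-0.0, 0.415, 0.91, -0.0]
force: [0.1, 0.3, -0.3]
grip_width: 0.07
t 31.4 pos [ 0.5684 -0.0257  0.2011] jaw 41.0 q6 -0.81 w 7.0 F [ 0.11  0.31 -0.33]
TURN 0.0 SHIFT [-0.09 -0.11 17.01]
[282.62069941 186.71545821]
```

View pics/w12c.png

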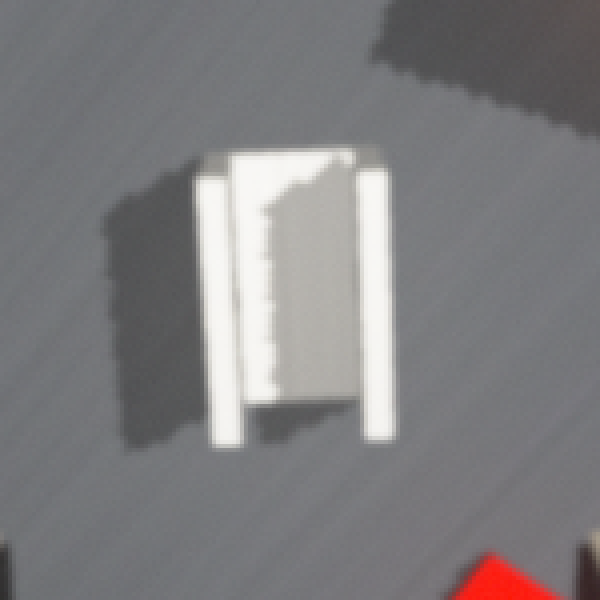

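```bash
python3 - <<'E'
from h import *
np.set_printoptions(precision=4,suppress=True)
s,o=wrist(); q=[p2w(s,(210+a/4,120+b/4),.035)[:2] for a,b in [(197,177),(212,447),(388,168),(395,438)]]
d=q[0]-q[1]+q[2]-q[3]; print(np.mean(q,0),np.linalg.norm(d)/2,np.degrees(np.arctan2(d[1],d[0]))-90, np.linalg.norm(q[0]-q[2]))
E
python3 plan.py .572 -.0285 .031 43
```

```text
[ 0.5703 -0.0267] 0.06055212433724919 43.41927833401027 0.040215848850303375
t 31.4 pos [ 0.5685 -0.0253  0.2015] jaw 41.1 q6 -0.81 w 7.0 F [-0.11  0.01  0.08]
TURN -1.9 SHIFT [-0.48  0.04 17.05]
```

```bash
python3 -m creep '7 -0.2 0.04 4 -2.2; 7 0 0 4 0; 7 0 0 4 0; 7 0 0 3 0;  7 0 0 2 0; 7 0 0 0 0;3.2 0 0 0 0;3.2 0 0 0 0;3.2 0 0 0 0;3.2 0 0 0 0;3.2 0 0 0 0;3.2 0 0 0 0' ; python3 -m creep '3.2 0 0 0 0;3.2 0 0 0 0;3.2 0 0 -2 0;3.2 0 0 -4 0;3.2 0 0 -4 0; 3.2 0 0 -3 0; 3.2 0 0 0 0;3.2 0 0 0 0;3.2 0 0 0 0';  python3 plan.py .6144 .1324 .17 22
```

```text
clock: 32.65
ee_pos: [0.5706, -0.0277, 0.0325]
tool_rot: [0.0, 0.397, 0.918, 0.0]
force: [-0.6, 1.5, 6.6]
grip_width: 0.0397
clock: 33.55
ee_pos: [0.5695, -0.0277, 0.1598]
tool_rot: [-0.001, 0.397, 0.918, -0.0]
force: [0.5, 0.4, -1.9]
grip_width: 0.04
t 33.5 pos [ 0.5695 -0.0277  0.1598] jaw 43.2 q6 -0.85 w 4.0 F [ 0.52  0.38 -1.95]
TURN 21.2 SHIFT [13.16 10.16 -1.02]
```

```bash
python3 -m creep '3.2 0 0 -1 7; 3.2 0 0 0 7; 3.2 0 0 0 7.2; 3.2 3.3 2.54 0 0;3.2 3.3 2.54 0 0;3.2 3.3 2.54 0 0;3.2 3.3 2.54 0 0;3.2 0 0 0 0; 3.2 0 0 0 0; 3.2 0 0 0 0;3.2 0 0 0 0'; python3 plan.py .6144 .1324 .041 22
python3 - <<'E'
from h import *
s,o=wrist(); cv2.imwrite("pics/w13.png",s["pixels"])
E
```

```text
clock: 34.65
ee_pos: [0.6148, 0.1317, 0.1712]
tool_rot: [-0.0, 0.56, 0.829, -0.0]
force: [-0.5, 0.1, -2.5]
grip_width: 0.0401
t 34.6 pos [0.6148 0.1317 0.1712] jaw 21.9 q6 -0.21 w 4.01 F [-0.5   0.1  -2.51]
TURN -0.1 SHIFT [ 0.08  0.   13.02]
```

View pics/w13.png

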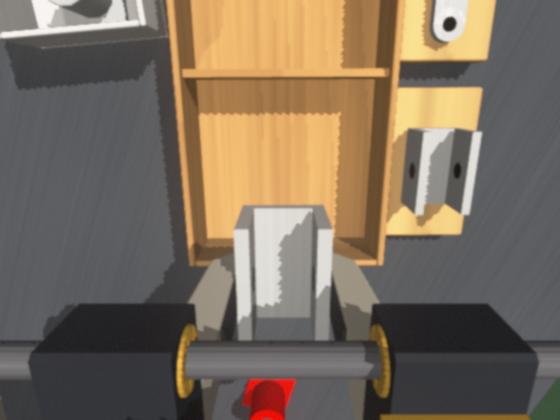

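Run:
```python
from h import *
np.set_printoptions(precision=4,suppress=True)
s,o=wrist()
y=np.array([-np.sin(np.radians(22)),np.cos(np.radians(22))]); x=np.array([y[1],-y[0]])
f=lambda p,z:(lambda d:(d@x,d@y))((p2w(s,p,z)-o["ee_pos"])[:2])
for n,p in dict(div=(284,72),nearouterL=(190,266),nearouterR=(384,266),left=(182,150),right=(392,150)).items(): print(n,np.array(f(p,.055)))
```

```text
div [0.0003 0.0966]
nearouterL [-0.0719 -0.0431]
nearouterR [ 0.0772 -0.0433]
left [-0.0708  0.0457]
right [0.0756 0.0456]
```

```bash
python3 -m creep '3.2 -0.4 0.2 0 0; 3.2 0 0 4 0; 3.2 0 0 4 0; 3.2 0 0 3 0; 3.2 0 0 1 0; 3.2 0 0 0.8 0; 3.2 0 0 0 0;3.2 0 0 0 0'; python3 -m creep '5 0 0 0 0;5 0 0 0 0;5 0 0 0 0;5 0 0 -2 0;5 0 0 -4 0;5 0 0 -4 0;5 0 0 -4 0; 5 0 0 0 0; 5 0 0 0 0;5 0 0 0 0'
python3 - <<'E'
from h import *
s,o=wrist(); print(o["ee_pos"],o["clock"]); cv2.imwrite("pics/w14.png",s["pixels"])
E
python3 plan.py .570 -.289 .2 75.6
```

```text
clock: 35.55
ee_pos: [0.6191, 0.1298, 0.0453]
tool_rot: [0.001, 0.559, 0.829, 0.001]
force: [0.2, 0.4, -2.6]
grip_width: 0.0398
clock: 36.55
ee_pos: [0.6179, 0.1297, 0.1824]
tool_rot: [-0.001, 0.559, 0.829, -0.001]
force: [0.0, 0.2, -0.2]
grip_width: 0.0501
[0.61790744 0.12971551 0.18241275] 36.55
t 36.6 pos [0.6178 0.1297 0.1821] jaw 22.0 q6 -0.22 w 4.98 F [ 0.51 -0.71 -0.37]
TURN -53.6 SHIFT [ -5.78 -41.75  -1.76]
```

View pics/w14.png

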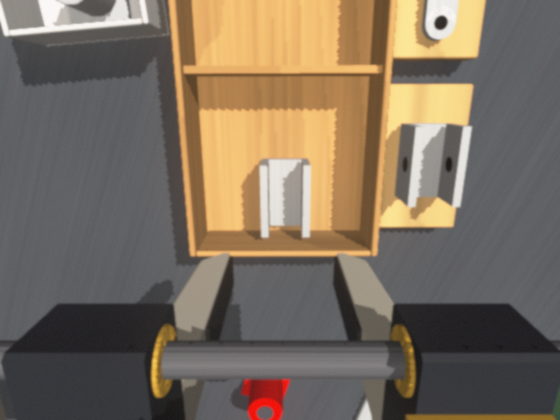

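Channel A sits properly. Channel B next.

```bash
python3 -m creep '7 0 0 -1.8 -7.7; 7 0 0 0 -7.7;7 0 0 0 -7.7;7 0 0 0 -7.7;7 0 0 0 -7.7;7 0 0 0 -7.7;7 0 0 0 -7.4; 7 -0.55 -4 0 0;7 -0.55 -4 0 0;7 -0.55 -4 0 0;7 -0.55 -4 0 0;7 -0.55 -4 0 0'; python3 -m creep '7 -0.6 -4.2 0 0;7 -0.6 -4.2 0 0;7 -0.6 -4.3 0 0;7 -0.6 -4.5 0 0;7 -0.6 -4.5 0 0;7 0 0 0 0; 7 0 0 0 0; 7 0 0 0 0;7 0 0 0 0'; python3 plan.py .570 -.289 .031 75.6
python3 - <<'E'
from h import *
s,o=wrist(); cv2.imwrite("pics/w15.png",s["pixels"]); cv2.imwrite("pics/w15c.png",s["pixels"][120:270,210:360].repeat(4,0).repeat(4,1)); print(w2p(s,(.570,-.289,.035)))
E
```

```text
clock: 37.8
ee_pos: [0.5944, -0.0722, 0.2003]
tool_rot: [-0.001, 0.125, 0.992, 0.0]
force: [-0.1, -0.1, -0.3]
grip_width: 0.07
clock: 38.7
ee_pos: [0.5705, -0.2872, 0.2014]
tool_rot: [-0.0, 0.125, 0.992, 0.0]
force: [0.5, -0.7, -0.0]
grip_width: 0.0698
t 38.7 pos [ 0.5705 -0.2872  0.2014] jaw 75.7 q6 -1.83 w 6.98 F [ 0.46 -0.72 -0.05]
TURN 0.1 SHIFT [-1.000e-02 -1.900e-01  1.704e+01]
[282.2379144  195.94588462]
```

View pics/w15.png

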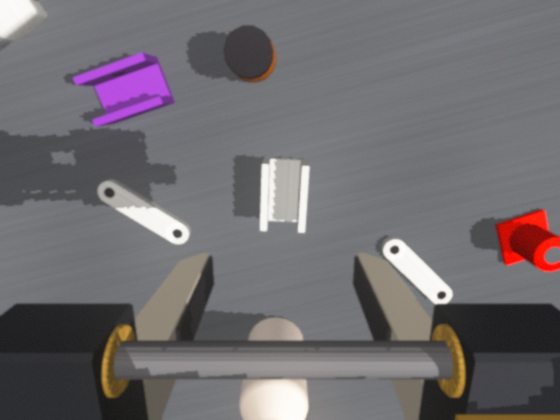

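View pics/w15c.png

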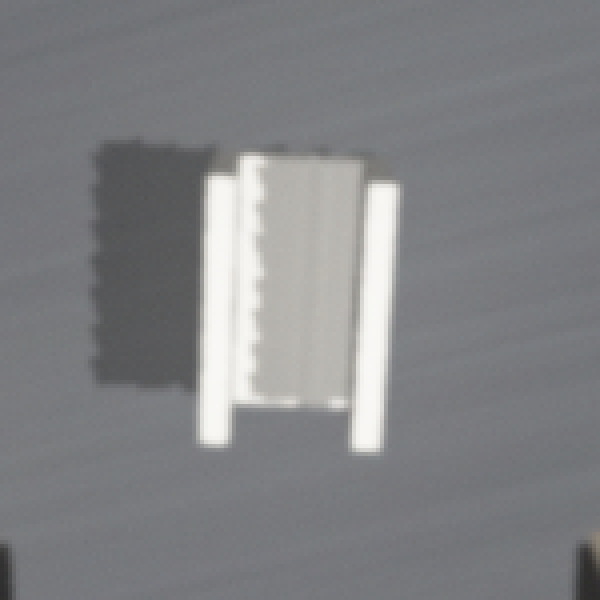

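Run:
```python
from h import *
np.set_printoptions(precision=4,suppress=True)
s,o=wrist(); q=[p2w(s,(210+a/4,120+b/4),.035)[:2] for a,b in [(205,177),(198,447),(400,182),(384,453)]]
d=q[0]-q[1]+q[2]-q[3]; print(np.mean(q,0),np.linalg.norm(d)/2,np.degrees(np.arctan2(d[1],d[0]))-90, np.linalg.norm(q[0]-q[2]))
C=np.mean(q,0); m=rot(o["tool_rot"]); dd=np.array([*(C-o["ee_pos"][:2]),0]); print(m.T@dd*100)
```

```text
[ 0.5737 -0.2883] 0.060922356693133804 73.42358643981487 0.041122486079305395
[-0.3374 -0.0194 -0.0001]
```

```bash
python3 -m creep '7 -0.3 0 4 2.2; 7 0 0 4 0; 7 0 0 4 0; 7 0 0 3 0;  7 0 0 2 0; 7 0 0 0 0;3.2 0 0 0 0;3.2 0 0 0 0;3.2 0 0 0 0;3.2 0 0 0 0;3.2 0 0 0 0;3.2 0 0 0 0' ; python3 -m creep '3.2 0 0 0 0;3.2 0 0 0 0;3.2 0 0 -2 0;3.2 0 0 -4 0;3.2 0 0 -4 0; 3.2 0 0 -4 0; 3.2 0 0 0 0;3.2 0 0 0 0;3.2 0 0 0 0';  python3 plan.py .594 .192 .18 22
```

```text
clock: 40.0
ee_pos: [0.5735, -0.2893, 0.0326]
tool_rot: [0.001, 0.144, 0.99, -0.0]
force: [-1.2, 2.3, 7.4]
grip_width: 0.0399
clock: 40.9
ee_pos: [0.5725, -0.2889, 0.1698]
tool_rot: [-0.001, 0.145, 0.99, 0.0]
force: [-0.3, 0.6, -2.5]
grip_width: 0.0398
t 40.9 pos [ 0.5725 -0.2889  0.1698] jaw 73.4 q6 -1.79 w 3.98 F [-0.29  0.63 -2.47]
TURN 51.4 SHIFT [43.79 20.   -0.97]
```

```bash
python3 -m creep '3.2 0 0 -1 7.4; 3.2 0 0 0 7.4;3.2 0 0 0 7.4;3.2 0 0 0 7.4;3.2 0 0 0 7.4;3.2 0 0 0 7.4;3.2 0 0 0 7; 3.2 3.6 1.7 0 0;3.2 3.6 1.7 0 0;3.2 3.6 1.7 0 0;3.2 3.6 1.7 0 0;3.2 3.6 1.7 0 0'; python3 -m creep '3.2 3.6 1.7 0 0;3.2 3.6 1.7 0 0;3.2 3.6 1.7 0 0;3.2 3.6 1.7 0 0;3.2 3.6 1.7 0 0;3.2 3.6 1.7 0 0;3.2 3.6 1.3 0 0;3.2 0 0 0 0;3.2 0 0 0 0;3.2 0 0 0 0;3.2 0 0 0 0';python3 plan.py .595 .189 .041 22
python3 - <<'E'
from h import *
s,o=wrist(); cv2.imwrite("pics/w16.png",s["pixels"])
E
```

```text
clock: 42.1
ee_pos: [0.5838, -0.0888, 0.1797]
tool_rot: [-0.001, 0.559, 0.829, -0.001]
force: [1.0, 0.5, -2.9]
grip_width: 0.0396
clock: 43.2
ee_pos: [0.5968, 0.1853, 0.1811]
tool_rot: [-0.0, 0.56, 0.829, -0.0]
force: [-0.0, 0.0, -2.0]
grip_width: 0.0396
t 43.2 pos [0.5968 0.1853 0.1811] jaw 21.9 q6 -0.12 w 3.96 F [-0.    0.   -1.96]
TURN -0.1 SHIFT [ 0.42 -0.02 14.01]
```

View pics/w16.png

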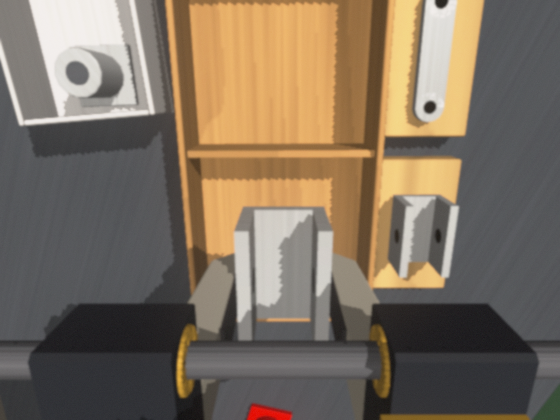

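Run:
```python
from h import *
np.set_printoptions(precision=4,suppress=True)
s,o=wrist()
y=np.array([-np.sin(np.radians(22)),np.cos(np.radians(22))]); x=np.array([y[1],-y[0]])
f=lambda p,z:(lambda d:(d@x,d@y))((p2w(s,p,z)-o["ee_pos"])[:2])
for n,p in dict(div=(284,152),left=(186,180),right=(378,180)).items(): print(n,np.array(f(p,.055)))
d=(np.array([.619,.1297])-o["ee_pos"][:2]); print(d@y)
```

```text
div [0.0003 0.0428]
left [-0.0724  0.0222]
right [0.07  0.022]
-0.05983378115135897
```

```bash
python3 -m creep '3.2 0.5 -0.1 0 0; 3.2 0 0 4 0; 3.2 0 0 4 0; 3.2 0 0 3 0; 3.2 0 0 2 0; 3.2 0 0 0.8 0; 3.2 0 0 0 0;3.2 0 0 0 0'; python3 -m creep '5 0 0 0 0;5 0 0 0 0;5 0 0 0 0;5 0 0 -2 0;5 0 0 -4 0;5 0 0 -4 0;5 0 0 -4 0; 5 0 0 0 0; 5 0 0 0 0;5 0 0 0 0'
python3 - <<'E'
from h import *
s,o=wrist(); print(o["ee_pos"],o["clock"]); cv2.imwrite("pics/w17.png",s["pixels"])
E
python3 plan.py .688 -.175 .2 122; python3 plan.py .560 -.425 .2 132.5
```

```text
clock: 44.1
ee_pos: [0.5946, 0.1907, 0.045]
tool_rot: [0.0, 0.559, 0.829, 0.001]
force: [0.2, -0.2, -2.4]
grip_width: 0.04
clock: 45.1
ee_pos: [0.5936, 0.1904, 0.1824]
tool_rot: [-0.0, 0.559, 0.829, -0.001]
force: [0.2, 0.2, 1.0]
grip_width: 0.0499
[0.59363985 0.19042725 0.18243951] 45.1
t 45.1 pos [0.5936 0.1904 0.1821] jaw 22.0 q6 -0.11 w 5.01 F [ 0.05 -0.23 -0.33]
TURN 80.0 SHIFT [-11.36  35.99  -1.79]
t 45.1 pos [0.5936 0.1904 0.1821] jaw 22.0 q6 -0.11 w 5.01 F [ 0.05 -0.23 -0.33]
TURN 69.5 SHIFT [-44.06  43.1   -1.75]
```

View pics/w17.png

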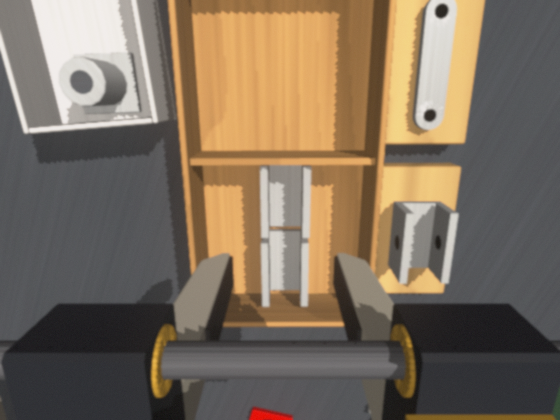

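Both channels are in place. Strap 1 is next.

```bash
python3 -m creep '5 0 0 -1.8 8; 5 0 0 0 8;5 0 0 0 8;5 0 0 0 8;5 0 0 0 8;5 0 0 0 8;5 0 0 0 8;5 0 0 0 8;5 0 0 0 8;5 0 0 0 8;5 -1.2 4 0 0;5 -1.2 4 0 0'; python3 -m creep '5 -1.3 4 0 0;5 -1.3 4 0 0;5 -1.3 4 0 0;5 -1.3 4 0 0;5 -1.3 4 0 0;5 -1.3 4 0 0;5 -1.2 4 0 0;5 0 0 0 0;5 0 0 0 0;5 0 0 0 0;5 0 0 0 0'; python3 plan.py .688 -.175 .2 -58
python3 - <<'E'
from h import *
s,o=wrist(); cv2.imwrite("pics/w18.png",s["pixels"]);print(models.spot_in("wrist","strap_1"))
E
```

```text
clock: 46.35
ee_pos: [0.6157, 0.1097, 0.2002]
tool_rot: [-0.0, 0.961, 0.276, -0.001]
force: [1.0, 0.4, 0.6]
grip_width: 0.05
clock: 47.45
ee_pos: [0.6879, -0.1741, 0.2015]
tool_rot: [-0.0, 0.961, 0.276, -0.0]
force: [-0.3, 0.6, -0.9]
grip_width: 0.0498
t 47.5 pos [ 0.6879 -0.1741  0.2015] jaw -57.9 q6 0.73 w 4.98 F [-0.32  0.58 -0.93]
TURN 0.1 SHIFT [-0.04  0.08  0.15]
[{'point': [282.4, 184.2], 'p': 0.85}]
```

View pics/w18.png

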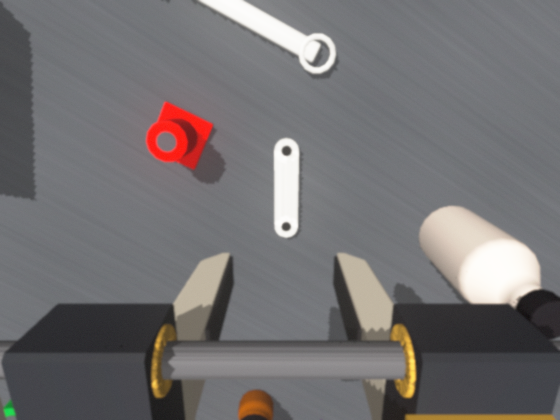

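Run:
```python
from h import *
s,o=wrist(); a,b=[p2w(s,p,.008) for p in [(287,150),(286,226)]]; m=rot(o["tool_rot"]); C=(a+b)/2; C[2]=.027
print(np.linalg.norm(a-b), (m.T@(C-o["ee_pos"])*100).round(2), (m.T@(a-b)).round(4), C)
```

```text
0.07313218137429077 [-0.1   0.45 17.47] [0.0731 0.0007 0.    ] [ 0.68953292 -0.178528    0.027     ]
```

```bash
python3 -m creep '5 -0.1 0.4 4 0; 5 0 0 4 0; 5 0 0 4 0; 5 0 0 3 0;  5 0 0 1.5 0; 5 0 0 0 0;5 0 0 0 0'; python3 plan.py .6895 -.1785 .027 -58
```

```text
clock: 48.3
ee_pos: [0.69, -0.1791, 0.0383]
tool_rot: [0.0, 0.961, 0.276, 0.001]
force: [-0.7, -0.6, 0.8]
grip_width: 0.0502
t 48.3 pos [ 0.69   -0.1791  0.0383] jaw -58.0 q6 0.72 w 5.02 F [-0.68 -0.65  0.77]
TURN -0.0 SHIFT [-0.01 -0.08  1.13]
```

```bash
python3 -m creep '5 0 0 0.8 0; 5 0 0 0.3 0;5 0 0 0 0;5 0 0 0 0'; python3 -m creep '1 0 0 0 0;1 0 0 0 0;1 0 0 0 0;1 0 0 0 0;1 0 0 0 0;1 0 0 0 0;1 0 0 0 0;1 0 0 0 0'; python3 -m creep '1 0 0 -1 0;1 0 0 -4 0;1 0 0 -4 0;1 0 0 -5 0;1 0 0 0 0;1 0 0 0 0;1 0 0 0 0;1 0 0 0 0';  python3 plan.py .576 .301 .18 22
```

```text
clock: 48.7
ee_pos: [0.6894, -0.1791, 0.026]
tool_rot: [0.0, 0.961, 0.276, 0.0]
force: [-0.5, 0.2, -1.0]
grip_width: 0.0504
clock: 49.5
ee_pos: [0.6893, -0.179, 0.0257]
tool_rot: [-0.0, 0.961, 0.276, 0.0]
force: [-0.2, 0.6, 1.9]
grip_width: 0.0214
clock: 50.3
ee_pos: [0.6888, -0.1789, 0.1638]
tool_rot: [-0.001, 0.961, 0.276, -0.001]
force: [0.6, -0.5, -1.8]
grip_width: 0.0216
t 50.3 pos [ 0.6888 -0.1789  0.1638] jaw -58.0 q6 0.72 w 2.16 F [ 0.62 -0.47 -1.77]
TURN -80.0 SHIFT [48.73  7.52 -1.55]
```

```bash
python3 -m creep '1 0 0 -1.6 -8;1 0 0 0 -8;1 0 0 0 -8;1 0 0 0 -8;1 0 0 0 -8;1 0 0 0 -8;1 0 0 0 -8;1 0 0 0 -8;1 0 0 0 -8;1 0 0 0 -8;1 3.9 0.6 0 0;1 3.9 0.6 0 0'; python3 -m creep '1 3.9 0.6 0 0;1 3.9 0.6 0 0;1 3.9 0.6 0 0;1 3.9 0.6 0 0;1 3.9 0.6 0 0;1 4 0.6 0 0;1 4 0.6 0 0;1 4 0.6 0 0;1 4 0.6 0 0;1 4 0.6 0 0'; python3 -m creep '1 1.4 0.3 0 0;1 0 0 0 0;1 0 0 0 0;1 0 0 0 0;1 0 0 0 0'; python3 plan.py .576 .301 .04 22;  python3 - <<'E'
from h import *
s,o=wrist(); cv2.imwrite("pics/w19.png",s["pixels"])
E
```

```text
clock: 51.5
ee_pos: [0.6706, -0.102, 0.1799]
tool_rot: [-0.001, 0.56, 0.829, -0.0]
force: [0.4, 0.2, -0.2]
grip_width: 0.0215
clock: 52.5
ee_pos: [0.5781, 0.2879, 0.1805]
tool_rot: [-0.0, 0.559, 0.829, -0.001]
force: [0.7, -0.5, -1.4]
grip_width: 0.0213
clock: 53.0
ee_pos: [0.5769, 0.2994, 0.1816]
tool_rot: [0.0, 0.56, 0.829, -0.0]
force: [-0.8, 0.1, -0.7]
grip_width: 0.0214
t 53.0 pos [0.5769 0.2994 0.1816] jaw 21.9 q6 0.06 w 2.14 F [-0.76  0.11 -0.67]
TURN -0.1 SHIFT [ 0.18 -0.02 14.16]
```

View pics/w19.png

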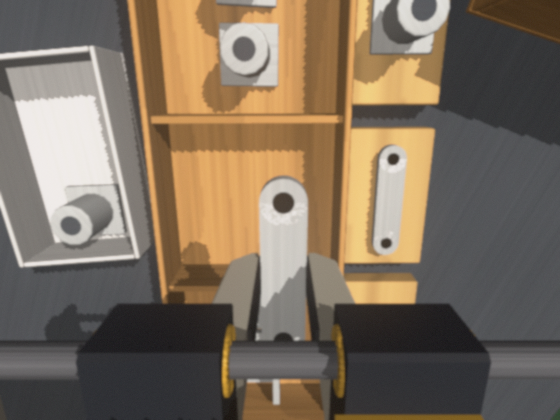

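Run:
```python
from h import *
s,o=wrist()
y=np.array([-np.sin(np.radians(22)),np.cos(np.radians(22))]); x=np.array([y[1],-y[0]])
f=lambda p,z:(lambda d:(d@x,d@y))((p2w(s,p,z)-o["ee_pos"])[:2])
for n,p in dict(div=(247,118),div2=(230,283),right=(346,180)).items(): print(n,np.array(f(p,.055)).round(4))
```

```text
div [-0.0258  0.0668]
div2 [-0.0434 -0.0632]
right [0.0464 0.022 ]
```

```bash
python3 -m creep '1 0.2 0 4 0; 1 0 0 4 0; 1 0 0 3 0; 1 0 0 2 0; 1 0 0 1 0; 1 0 0 0.5 0; 1 0 0 0 0;1 0 0 0 0'; python3 -m creep '3.5 0 0 0 0;3.5 0 0 0 0;3.5 0 0 0 0;3.5 0 0 -2 0;3.5 0 0 -4 0;3.5 0 0 -4 0;3.5 0 0 -4 0; 3.5 0 0 0 0; 3.5 0 0 0 0;3.5 0 0 0 0'
python3 - <<'E'
from h import *
s,o=wrist(); print(o["ee_pos"],o["clock"]); cv2.imwrite("pics/w20.png",s["pixels"])
E
python3 plan.py .561 -.425 .2 -47.5
```

```text
clock: 53.9
ee_pos: [0.5763, 0.3026, 0.0379]
tool_rot: [0.0, 0.559, 0.829, 0.001]
force: [0.6, 0.0, -0.6]
grip_width: 0.0217
clock: 54.9
ee_pos: [0.5754, 0.3022, 0.1753]
tool_rot: [-0.0, 0.559, 0.829, -0.001]
force: [0.2, -0.0, -1.4]
grip_width: 0.035
[0.57536093 0.30221664 0.17528095] 54.9
t 55.0 pos [0.5753 0.3022 0.175 ] jaw 22.0 q6 0.06 w 3.5 F [-0.03 -0.01 -0.68]
TURN 69.5 SHIFT [-50.19  52.64  -2.42]
```

View pics/w20.png

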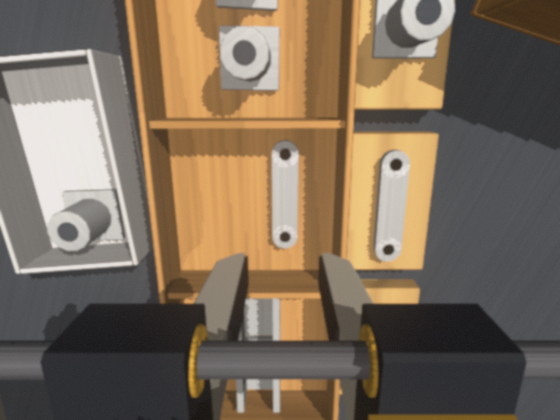

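Strap 1 is in. Strap 2 next.

```bash
python3 -m creep '5 0 0 -2.4 7.8;5 0 0 0 7.8;5 0 0 0 7.8;5 0 0 0 7.8;5 0 0 0 7.8;5 0 0 0 7.8;5 0 0 0 7.8;5 0 0 0 7.8;5 0 0 0 7.1;5 -2.79 2.92 0 0;5 -2.79 2.92 0 0;5 -2.79 2.92 0 0'; python3 -m creep '5 -2.79 2.92 0 0;5 -2.79 2.92 0 0;5 -2.79 2.92 0 0;5 -2.79 2.92 0 0;5 -2.79 2.92 0 0;5 -2.79 2.92 0 0;5 -2.79 2.92 0 0;5 -2.79 2.92 0 0;5 -2.79 2.92 0 0;5 -2.79 2.92 0 0;5 -2.79 2.92 0 0;5 -2.79 2.92 0 0'; python3 -m creep '5 -2.79 2.92 0 0;5 -2.79 2.92 0 0;5 -2.79 2.92 0 0;5 0 0 0 0;5 0 0 0 0;5 0 0 0 0;5 0 0 0 0'; python3 plan.py .561 -.425 .2 -47.5
python3 - <<'E'
from h import *
s,o=wrist(); cv2.imwrite("pics/w21.png",s["pixels"])
E
```

```text
clock: 56.15
ee_pos: [0.5726, 0.1801, 0.1991]
tool_rot: [-0.0, 0.932, 0.363, -0.001]
force: [0.4, 0.4, -0.3]
grip_width: 0.0501
clock: 57.35
ee_pos: [0.5624, -0.3048, 0.1992]
tool_rot: [-0.001, 0.932, 0.362, -0.001]
force: [1.0, -0.2, -1.0]
grip_width: 0.05
clock: 58.05
ee_pos: [0.5607, -0.4233, 0.2005]
tool_rot: [-0.0, 0.932, 0.363, -0.0]
force: [-0.3, -0.4, 0.9]
grip_width: 0.0499
t 58.0 pos [ 0.5607 -0.4233  0.2005] jaw -47.5 q6 0.15 w 4.99 F [-0.32 -0.39  0.86]
TURN 0.0 SHIFT [-0.09  0.15  0.05]
```

View pics/w21.png

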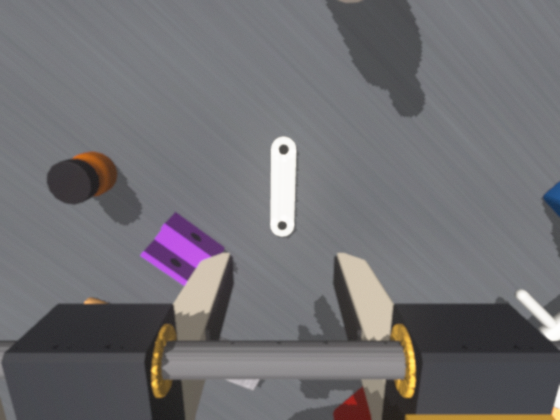

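```bash
python3 - <<'E'
from h import *
s,o=wrist(); a,b=[p2w(s,p,.008) for p in [(284,149),(282,225)]]; m=rot(o["tool_rot"]); C=(a+b)/2; C[2]=.027
print(np.linalg.norm(a-b), (m.T@(C-o["ee_pos"])*100).round(2), (m.T@(a-b)).round(4), C)
E
python3 -m creep '5 0 0.05 4 0; 5 0 0 4 0; 5 0 0 4 0; 5 0 0 3 0;  5 0 0 1.5 0; 5 0 0 0.8 0;5 0 0 0 0;5 0 0 0 0;5 0 0 0 0'; python3 plan.py .56 -.423 .026 -47.5
```

```text
0.07280758109083617 [-0.    0.11 17.37] [0.0728 0.0018 0.    ] [ 0.5614525  -0.42418202  0.027     ]
clock: 59.05
ee_pos: [0.5614, -0.4252, 0.0294]
tool_rot: [0.001, 0.932, 0.362, 0.001]
force: [-0.1, 0.2, 0.9]
grip_width: 0.0501
t 59.0 pos [ 0.5614 -0.4252  0.0294] jaw -47.5 q6 0.14 w 5.01 F [-0.15  0.25  0.92]
TURN -0.0 SHIFT [ 0.05 -0.26  0.34]
```

```bash
python3 -m creep '5 0 0 0.3 0; 5 0 0 0 0;1 0 0 0 0;1 0 0 0 0;1 0 0 0 0;1 0 0 0 0;1 0 0 0 0;1 0 0 0 0;1 0 0 0 0;1 0 0 0 0'; python3 -m creep '1 0 0 -1 0;1 0 0 -4 0;1 0 0 -4 0;1 0 0 -6 0' ; python3 -m creep '1 0 0 -1 0;1 0 0 -4 0;1 0 0 -4 0;1 0 0 -5 0;1 0 0 0 0;1 0 0 0 0;1 0 0 0 0;1 0 0 0 0';  python3 plan.py .5245 .281 .18 22
```

```text
clock: 60.05
ee_pos: [0.5609, -0.4249, 0.0253]
tool_rot: [0.0, 0.932, 0.362, 0.0]
force: [-0.5, 0.9, 5.4]
grip_width: 0.0216
clock: 60.85
ee_pos: [0.5603, -0.4244, 0.1629]
tool_rot: [-0.001, 0.932, 0.362, -0.001]
force: [0.4, -0.3, -2.2]
grip_width: 0.0215
t 60.9 pos [ 0.5603 -0.4244  0.1629] jaw -47.5 q6 0.14 w 2.15 F [ 0.45 -0.32 -2.23]
TURN -69.5 SHIFT [66.75 23.1  -1.6 ]out of range: row 4 has -6, outside -5 to 5
```

```bash
python3 -m creep '1 0 0 -1.6 -7.8;1 0 0 0 -7.8;1 0 0 0 -7.8;1 0 0 0 -7.8;1 0 0 0 -7.8;1 0 0 0 -7.8;1 0 0 0 -7.8;1 0 0 0 -7.8;1 0 0 0 -7.1;1 3.92 1.36 0 0;1 3.92 1.36 0 0;1 3.92 1.36 0 0'; python3 -m creep '1 3.92 1.36 0 0;1 3.92 1.36 0 0;1 3.92 1.36 0 0;1 3.92 1.36 0 0;1 3.92 1.36 0 0;1 3.92 1.36 0 0;1 3.92 1.36 0 0;1 3.92 1.36 0 0;1 3.92 1.36 0 0;1 3.92 1.36 0 0;1 3.92 1.36 0 0;1 3.92 1.36 0 0'; python3 -m creep '1 3.92 1.36 0 0;1 3.92 1.36 0 0;1 0 0 0 0;1 0 0 0 0;1 0 0 0 0;1 0 0 0 0;1 0 0 0 0'; python3 plan.py .5255 .282 .037 22;  python3 - <<'E'
from h import *
s,o=wrist(); cv2.imwrite("pics/w22.png",s["pixels"])
E
```

```text
clock: 62.05
ee_pos: [0.5539, -0.299, 0.1791]
tool_rot: [-0.001, 0.56, 0.829, -0.0]
force: [0.6, 0.5, -0.9]
grip_width: 0.0213
clock: 63.25
ee_pos: [0.5291, 0.1985, 0.1796]
tool_rot: [-0.0, 0.559, 0.829, -0.001]
force: [-0.0, -0.1, -1.8]
grip_width: 0.022
clock: 63.95
ee_pos: [0.5259, 0.2789, 0.1807]
tool_rot: [0.0, 0.56, 0.829, 0.0]
force: [-0.5, 0.2, -1.3]
grip_width: 0.0215
t 64.0 pos [0.5259 0.2789 0.1807] jaw 21.9 q6 0.06 w 2.15 F [-0.52  0.25 -1.25]
TURN -0.1 SHIFT [ 0.3   0.08 14.37]
```

View pics/w22.png

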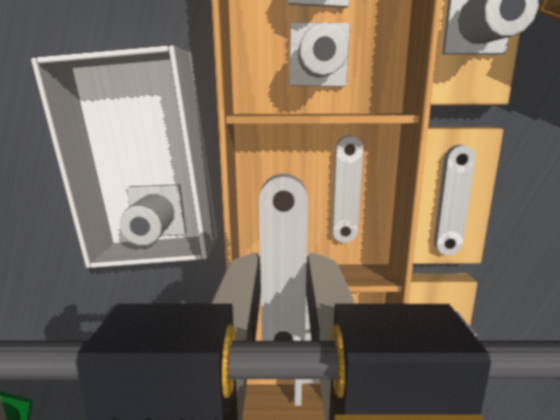

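```bash
python3 -m creep '1 0.3 0.1 4 0; 1 0 0 4 0; 1 0 0 3 0; 1 0 0 2 0; 1 0 0 1 0; 1 0 0 0.4 0; 1 0 0 0 0;1 0 0 0 0'; python3 -m creep '3.3 0 0 0 0;3.3 0 0 0 0;3.3 0 0 0 0;3.3 0 0 -2 0;3.3 0 0 -4 0;3.3 0 0 -4 0;3.3 0 0 -4 0; 3.3 0 0 -4 0; 3.3 0 0 -4 0;3.3 0 0 0 0'; python3 plan.py .45 0 .25 22
```

```text
clock: 64.8
ee_pos: [0.5261, 0.2831, 0.0379]
tool_rot: [0.0, 0.559, 0.829, 0.001]
force: [-0.4, -0.0, 0.1]
grip_width: 0.0215
clock: 65.8
ee_pos: [0.5266, 0.2835, 0.2631]
tool_rot: [0.002, 0.559, 0.829, 0.004]
force: [0.1, -0.5, 0.3]
grip_width: 0.0333
t 65.8 pos [0.5266 0.2835 0.2631] jaw 22.0 q6 0.07 w 3.33 F [ 0.13 -0.53  0.28]
TURN -0.0 SHIFT [-23.41 -17.73   1.16]
```

Now I'll retreat clear of the tray and check the whole scene.

```bash
python3 -m creep '5 -3.8 -2.9 0 0;5 -3.8 -2.9 0 0;5 -3.8 -2.9 0 0;5 -3.8 -2.9 0 0;5 -3.8 -2.9 0 0;5 -3.8 -2.9 0 0;5 -3.8 -2.9 0 0;5 -3.8 -2.9 0 0;5 0 0 0 0;5 0 0 0 0;5 0 0 0 0'
python3 - <<'E'
from h import *
t=snapshot("top"); cv2.imwrite("pics/top2.png",cv2.resize(t["pixels"][140:320,120:460],(800,424),interpolation=cv2.INTER_CUBIC))
t=snapshot("scene"); cv2.imwrite("pics/scene2.png",cv2.resize(t["pixels"][100:400,130:530],(800,600),interpolation=cv2.INTER_CUBIC))
E
```

```text
clock: 66.9
ee_pos: [0.4244, -0.0851, 0.2565]
tool_rot: [-0.0, 0.559, 0.829, 0.0]
force: [-0.4, 1.0, -0.3]
grip_width: 0.0499
```

View pics/top2.png

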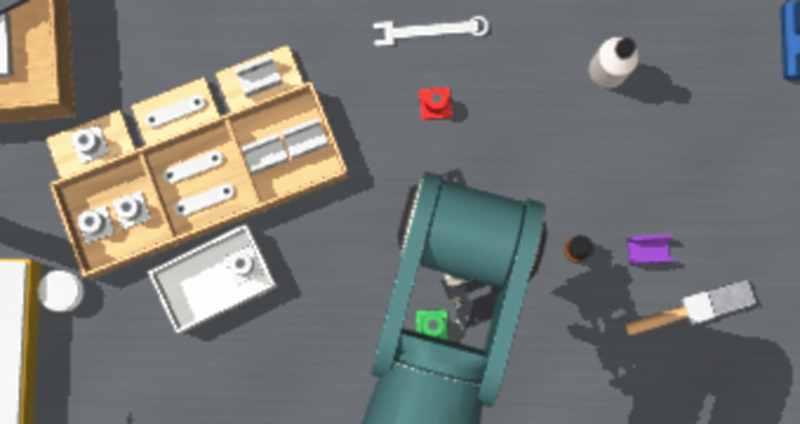

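View pics/scene2.png

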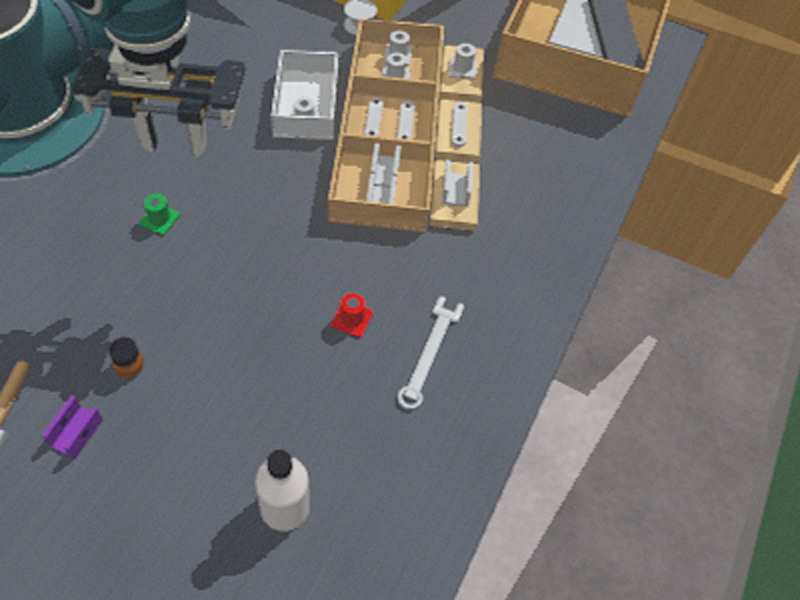

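Everything is in its place: two cored bushes, two straps and two channels in the tray, one hollow bush in the tin. The bystanders and decoys haven't moved.

```bash
python3 -c "
from bench import finish_job; print(finish_job())"
```

```text
the job is handed in; nothing more can be done
None
```

I sorted all seven parts present and handed the job in at about 67 s of the 210 s allowed.

| Part | Weighed | Where it is |
|---|---|---|
| Bush 1 | about 1 N, hollow | reject tin |
| Bush 2 | about 4.5 N, cored | bush compartment |
| Bush 3 | about 4 N, cored | bush compartment |
| 2 straps | – | strap compartment |
| 2 channel pieces | – | channel compartment |

**Final check:** the last top and scene pictures show every part standing or lying inside its compartment or the tin. The bystanders and the red, green and purple look-alikes are where they started. The robot was clear of everything.

**Problems along the way:**
- My first grasp closed too late and missed bush 1. It stayed in place and I picked it up on the second try.
- One move call was refused because a number was out of range; nothing moved.
- The wrist and top cameras disagreed by up to about 5 mm, so I placed parts by the wrist view.

I did not measure final heights or contact forces directly; those rest on the pictures and the lowering heights. The hand-in gave no verdict.

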